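# Load the slide dryer and clear the staining bench

### The arm

A 6-joint arm with a two-finger parallel gripper is mounted at the origin on the work surface. World frame = base frame: x ahead of the robot, y to its left, z up, the work surface at z = 0. Lengths are in m, angles in degrees, forces in N, time in s.
With the tool pointing down it reaches from about 0.3 to 0.75 m from the base axis. Payload 8.5 kg.
Tool frame: the origin (TCP) lies between the finger pads; the fingertips stand 14 mm ahead of it and the grasp point (between the pads) lies 5 mm behind it; x points along the fingers, z is the direction in which the jaws open and shut, and the axes are right-handed (so a half turn about x gives the same grasp; the last joint's range is limited). The gripper opens to 85 mm and grips with 20 to 120 N. Pads are 22 mm wide; open, the fingers measure 114 mm over their backs; the gripper's body (76 mm by 85 mm) begins 54 mm behind the grasp point. The pads swing forward as they close: fully open they stand 13 mm farther back than shut.
Start: joints at [-81.033, 21.807, 74.336, -0, 83.858, -12.336], TCP at [0.2, -0.512, 0.209] pointing down, gripper open.
Joint ranges: [-178.18, 178.18], [-50.72, 133.34], [12.68, 142.11], [-81.47, 261.47], [9.98, 163.14], [-165.26, 165.26]. Speed limits (degrees/s): [136.94, 136.94, 180, 180, 180, 180].

### API

Orientations are given as a 3x3 rotation matrix whose columns are the frame's x, y, z axes.
In Python, from rig import env gives the robot as it stands.
- The arm moves only by the shell command python3 -m jog 'ROWS' [FORCE]. ROWS is JSON, a list of rows, each a list of 5 numbers: the opening, from -1 (shut) to 1 (fully open), so that 0 is half open, then the shift along the tool's x, y, z in m, then the turn about the tool's x in rad. In form: [[claw, dx, dy, dz, yaw], ...]. A call has 1 to 20 rows; each row is the pose to reach, as a shift and turn from the pose commanded when the call began, along the tool's axes at that moment; what a row does not reach only later rows make up. A row lasts 1/10 s, in which the tool goes at most 50 mm and 8.59 degrees, less where a joint would pass 70% of its speed; a pose out of reach is approached as far as the arm can. A call with a gripper value outside its range is refused whole. The fingers move at their own pace and stop on an object; FORCE is the grip in N (left out, the last holds). Time passes only in rows, so rows that repeat a pose let the fingers close. It gives the time, the measured TCP pose, the force and the opening at its end, in the units of the state.
- env.observe(): the state, without advancing time (a new reading comes with each control period).
- env.get_image(name): name is "scene" or "top" or "wrist"; returns the picture (420x560x3 uint8, red, green, blue); there is no depth.
- env.camera_model(name): a dict with "fx", "fy", "cx", "cy" (pixels), "origin" and "orientation" of the camera in the world. Camera axes: x right, y up, looking along -z (the intrinsics and any distortion apply to the point x, -y, -z); pixel columns grow to the right and rows downward; lengths in m; the calibration is good to about 2 mm. A picture is of the moment at which its call begins: read the wrist's pose just before it. camera_model takes no time and is no camera call; for the wrist camera it gives the pose at the moment of the call.
- env.close_job(): hands the job in, once; it reports no verdict.
The state is a dict: "time_s": time; "q": joint angles; "qvel": joint speeds; "joint_efforts": joint torques, N m; "position": TCP position; "tool_rot": TCP orientation; "ft_force": force on the tool from outside, world axes, zero at the start; "wrist_torque": the same for the moment, N m; "grip_width": finger opening in m.
Only numpy, scipy, OpenCV 4.12 (cv2) and the standard library are available. Lean on these libraries where they do the work, as an engineer would, in place of code of your own. Each camera call takes 0.05 s, during which the arm holds its last target.

### The job

Finish the staining session: lay every slide carrier side by side on the dryer's sloped bed, slide side up, flat on the metal and within the bed's edges with its ends pointing up and down the slope, and only when all of them are there push the dryer's toggle switch fully over to on (away from the robot). Stand every amber bottle upright on the narrow raised ledge, centred on the board's depth, and put every pair of forceps lying in the steel tray. Leave the beaker and the staining jar standing where they are.

Things in the scene. Friction and masses are not known exactly. Their poses are not given: they have to be found in the camera images.
- carrier0: Slide carrier: flat white plastic holder, 90 (its x) x 32 (its y) x 14 mm (its z), with a glass slide set in its top face. Origin at the centre of its underside, z out of the slide side. 60 g. Two or three are present; may be absent.
- carrier1: Slide carrier: flat white plastic holder, 90 (its x) x 32 (its y) x 14 mm (its z), with a glass slide set in its top face. Origin at the centre of its underside, z out of the slide side. 60 g. Two or three are present; may be absent.
- carrier2: Slide carrier: flat white plastic holder, 90 (its x) x 32 (its y) x 14 mm (its z), with a glass slide set in its top face. Origin at the centre of its underside, z out of the slide side. 60 g. Two or three are present; may be absent.
- bottle0: Reagent bottle: round amber glass, plain body 40 mm diameter and 60 mm high, shoulder, then a black cap 26 mm diameter; 90 mm high in all. Origin at the centre of its base, z up its axis. 110 g. Two or three are present; may be absent.
- bottle1: Reagent bottle: round amber glass, plain body 40 mm diameter and 60 mm high, shoulder, then a black cap 26 mm diameter; 90 mm high in all. Origin at the centre of its base, z up its axis. 110 g. Two or three are present; may be absent.
- bottle2: Reagent bottle: round amber glass, plain body 40 mm diameter and 60 mm high, shoulder, then a black cap 26 mm diameter; 90 mm high in all. Origin at the centre of its base, z up its axis. 110 g. Two or three are present; may be absent.
- forceps0: Dark steel forceps, closed and rigid, 110 mm long (its x), 12 mm wide (its y), 8 mm high; origin at the centre of the underside. 35 g. One or two are present; may be absent.
- forceps1: Dark steel forceps, closed and rigid, 110 mm long (its x), 12 mm wide (its y), 8 mm high; origin at the centre of the underside. 35 g. One or two are present; may be absent.
- bed: Sloped metal bed of the slide dryer, fixed on the dryer, tilted 20 degrees, low edge nearest the robot. 130 mm long up the slope (its x, uphill) and 210 mm wide (its y); origin at the centre of the upper surface (60 mm above the table), z square out of the surface. A steel lip stands 8 mm above the low edge; the other edges are open. Dryer bed and ledge stand side by side, in either order.
- switch (a joint): Dryer's toggle switch: 0 to 0.12 rad at the start (off, leaning toward the robot), 1.0 rad fully on (leaning away from the robot, uphill side); stays where left. Its pivot axis is parallel to the bed's y.
- switch_tip (a point): Centre of the black 26 mm ball at the end of the toggle, 55 mm from its pivot, on the bed's right (-y) side, 132 mm from the bed's centre line. The tip is about 112 mm above the table when off or on; the switch block's top is 67 mm above the table.
- ledge_top (a point): Narrow raised ledge for bottles: white board 52 mm deep (its x) and 260 mm long (its y), on two end stands; this point is the centre of the board's upper surface, 110 mm above the table, z up.
- tray: Open steel instrument tray, 160 (its x) x 110 (its y) x 20 mm outside, walls and floor 4 mm; origin at the centre of its underside. Left or right of the work area.
- beaker: Bystander: small glass beaker, 44 mm diameter, 55 mm high, standing among the things; origin at the centre of its base. Not to be disturbed.
- stainjar: Bystander: square green glass staining jar with white lid, 48 x 48 mm, 68 mm high, origin at the centre of its base. Not to be disturbed.
Mind the look-alikes: they are no part of the job. What is shaped like the forceps0 but yellow is not meant. What is shaped like the carrier2 but green is not meant.

How it is judged:
By the outcome, as a careful person would: the job done as asked, in the order asked, and still so for the second after the job is handed in, with the robot touching nothing.
Of carrier0, carrier1, carrier2 only 2 to 3 are there at a start; the rules pass over those that are not, and their reading is None.
Of bottle0, bottle1, bottle2 only 2 to 3 are there at a start; the rules pass over those that are not, and their reading is None.
Of forceps0, forceps1 only 1 to 2 are there at a start; the rules pass over those that are not, and their reading is None.
At some moment in a run one of carrier0, carrier1, carrier2, forceps0, forceps1 may be knocked a few centimetres aside while the robot is not near it.
It also fails if it takes over 210 s, if anything falls off the work surface, if the arm or the gripper's body presses on something with over 40 N, if the wrist force passes 120 N, or if a joint passes its speed limit or range.

## Working session

There is one attempt and no reset: what is moved stays moved. The work goes in short steps, Python scripts to look and compute and a shell command to move; the robot and the scene stay as the last step left them, time stands still between calls to the robot, and variables do not carry over. Pictures are saved under pics/ and viewed, and the job is handed in when it is done.

```bash
ls; mkdir -p pics; python3 - <<'E'
from rig import env
import cv2,json
o=env.observe(); print({k:(v if not hasattr(v,'tolist') else v.tolist()) for k,v in o.items()})
for n in ["scene","top","wrist"]:
    m=env.camera_model(n); print(n,m)
    im=env.get_image(n); cv2.imwrite(f"pics/{n}0.png",im[:,:,::-1])
E
```

```text
pics
{'time_s': 0.0, 'q': [-81.03184176646141, 21.843823144431195, 74.38385730518695, -2.407205055249849e-05, 83.85551588603481, -12.33804596757012], 'qvel': [-0.0585219340457178, 0.08485457953851781, 0.07431543752073948, -0.024248669322736817, -0.025553442249842188, -0.0436084282960525], 'joint_efforts': [0.0009442672308068722, -44.84653115272522, -23.127978444099426, -7.001312042120844e-05, 0.004754336841870099, -2.2611839654018695e-05], 'position': [0.19977283971692275, -0.5121113811813648, 0.20799050906083508], 'tool_rot': [[-0.00022676613151669924, 0.9316519066061517, 0.3633519966839921], [0.0014342332329783205, 0.36335193532031945, -0.931650854169099], [-0.9999989457755217, 0.00030986464878905517, -0.0014186020387738465]], 'ft_force': [-0.27788218935210385, -1.0175856804071686, 0.4597947110586847], 'wrist_torque': [0.024463177054626032, 0.0018924506690195329, 0.008359550316801835], 'grip_width': 0.08530627378097967}
scene {'fx': 388.99931588583553, 'fy': 388.99931588583553, 'cx': 289.6506434112817, 'cy': 209.40190835918054, 'origin': array([ 1.01996283, -0.53506097,  0.66345473
[... 155 characters left out ...]
2315 ]])}
top {'fx': 394.6525628618678, 'fy': 394.6525628618678, 'cx': 279.66104587232496, 'cy': 207.80623363506683, 'origin': array([ 0.40830362, -0.0234757 ,  0.94556172]), 'orientation': array([[-0.00138289,  0.99141135, -0.13077317],
       [-0.99999646, -0.00166846, -0.0020742 ],
       [-0.00227457,  0.13076984,  0.99141014]])}
wrist {'fx': 353.15312930299547, 'fy': 353.15312930299547, 'cx': 284.7343982385026, 'cy': 208.96119835942648, 'origin': array([ 0.26343078, -0.48766077,  0.3737541 ]), 'orientation': array([[ 3.63600615e-01,  8.97169678e-01,  2.50761164e-01],
       [-9.31554921e-01,  3.50221733e-01,  9.77249511e-02],
       [-1.46146293e-04, -2.69130648e-01,  9.63103667e-01]])}
```

View pics/top0.png

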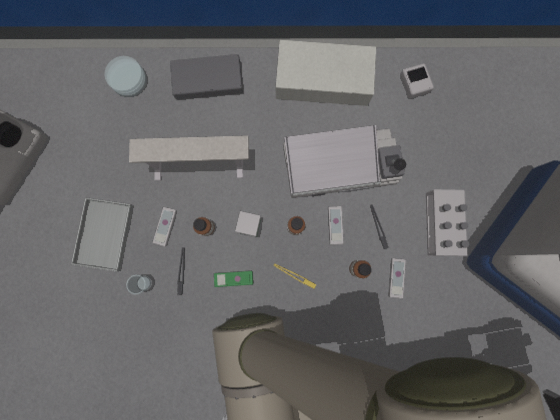

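View pics/scene0.png

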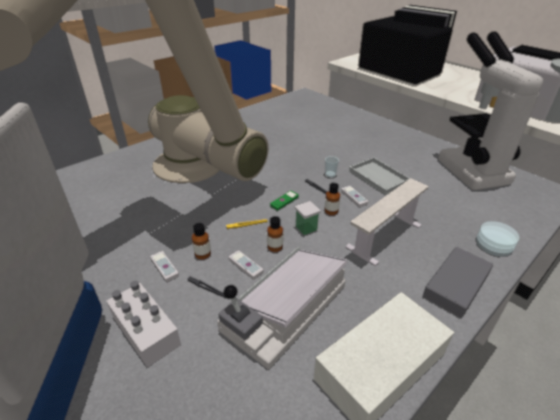

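View pics/wrist0.png

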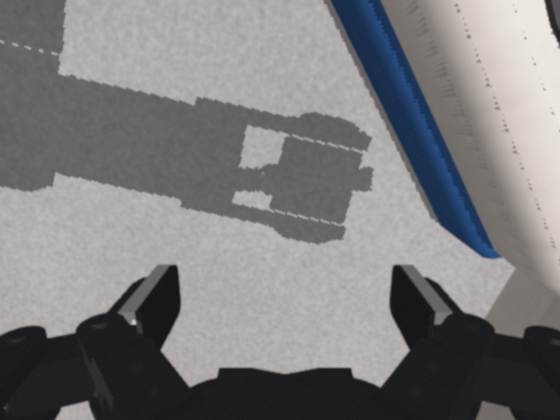

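The top view shows:
- **Carriers (white):** (164,227), (336,225) and (398,278). The green one at (234,279) is a decoy.
- **Bottles:** (203,226), (297,225) and (361,269).
- **Dark forceps:** (181,271) and (379,226). The yellow pair at (295,275) is a decoy.
- **Fixtures:** tray (102,234), ledge (190,149), bed (333,160), switch ball (398,164).
- **Bystanders:** beaker (139,284) and jar (248,224).

Next I'll enlarge these areas.

```bash
cat > h.py <<'E'
import numpy as np, cv2
from rig import env
def ray(cam,u,v):
    m=env.camera_model(cam) if isinstance(cam,str) else cam
    d=np.array([(u-m['cx'])/m['fx'],-(v-m['cy'])/m['fy'],-1.])
    return np.array(m['origin']),np.array(m['orientation'])@d
def atz(cam,u,v,z):
    o,d=ray(cam,u,v); return o+d*(z-o[2])/d[2]
def tri(*obs):
    A=np.zeros((3,3));b=np.zeros(3)
    R=[ray(*o) for o in obs]
    for o,d in R:
        d=d/np.linalg.norm(d);P=np.eye(3)-np.outer(d,d);A+=P;b+=P@o
    p=np.linalg.solve(A,b)
    res=[np.linalg.norm((np.eye(3)-np.outer(d,d)/(d@d))@(p-o)) for o,d in R]
    return p,res
def proj(cam,p):
    m=env.camera_model(cam) if isinstance(cam,str) else cam
    c=np.array(m['orientation']).T@(np.array(p)-m['origin'])
    return m['cx']+m['fx']*c[0]/-c[2], m['cy']-m['fy']*c[1]/-c[2]
def crop(name,im,u0,v0,w,h,k):
    c=cv2.resize(im[v0:v0+h,u0:u0+w],None,fx=k,fy=k,interpolation=cv2.INTER_CUBIC)
    for i in range(0,w,10):
        L=10 if (u0+i)%50==0 else 4
        x=int((-(u0%10)+i)*k)
        if x>=0: cv2.line(c,(x,0),(x,L),(255,255,0),1); 
        if x>=0 and (u0-u0%10+i)%50==0: cv2.putText(c,str(u0-u0%10+i),(x,22),0,.4,(255,255,0),1)
    for i in range(0,h,10):
        y=int((-(v0%10)+i)*k)
        if y>=0:
            cv2.line(c,(0,y),(6,y),(255,255,0),1)
            if (v0-v0%10+i)%20==0: cv2.putText(c,str(v0-v0%10+i),(8,y+4),0,.4,(255,255,0),1)
    cv2.imwrite('pics/'+name,c[:,:,::-1])
def st():
    o=env.observe(); 
    print('t',round(o['time_s'],2),'p',np.round(o['position'],4),'w',round(o['grip_width'],4),'f',np.round(o['ft_force'],1),'q',np.round(o['q'],1))
    print('R y',np.round(np.array(o['tool_rot'])[:,1],3),'z',np.round(np.array(o['tool_rot'])[:,2],3))
E
python3 - <<'E'
from h import *
a=cv2.imread('pics/top0.png')[:,:,::-1]; b=cv2.imread('pics/scene0.png')[:,:,::-1]
crop('t0a.png',a,60,120,200,150,4); crop('t0b.png',a,240,120,200,150,4); crop('t0c.png',a,110,170,200,150,4)
crop('t0d.png',a,280,180,180,130,4)
crop('s0a.png',b,130,160,200,150,4); crop('s0b.png',b,270,140,200,150,4); crop('s0c.png',b,170,210,200,150,4)
E
```

```text
(no output)
```

View pics/t0a.png

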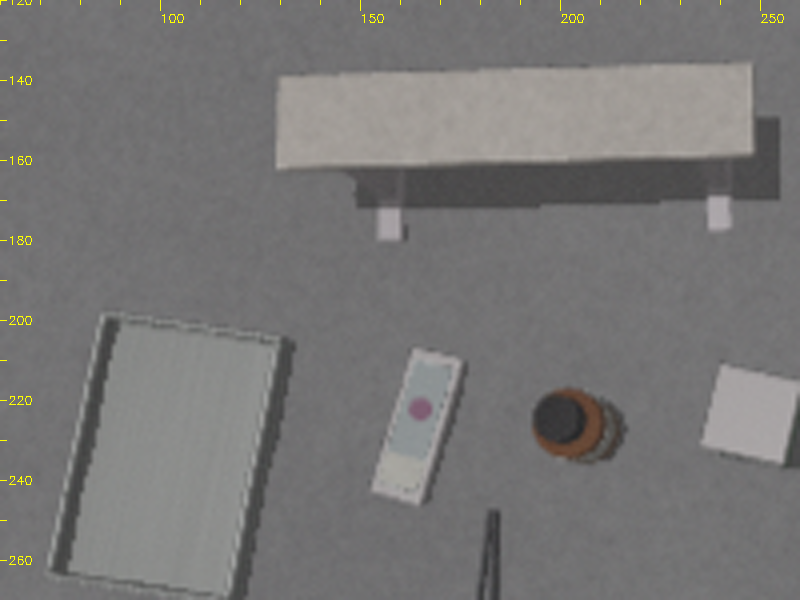

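View pics/t0b.png

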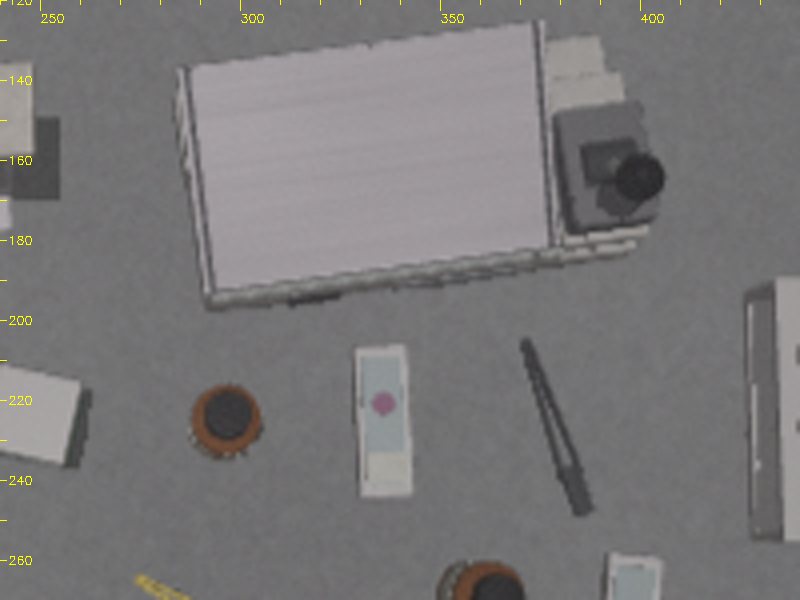

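View pics/s0b.png

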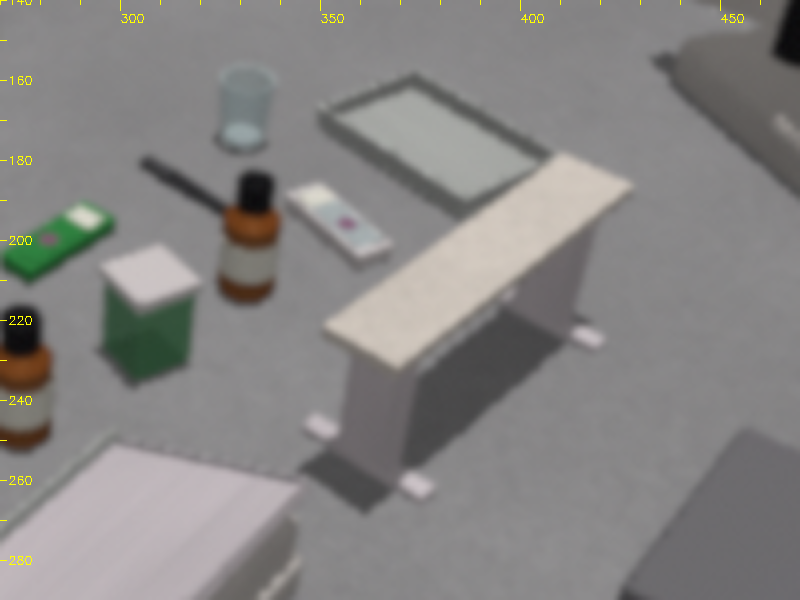

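View pics/s0c.png

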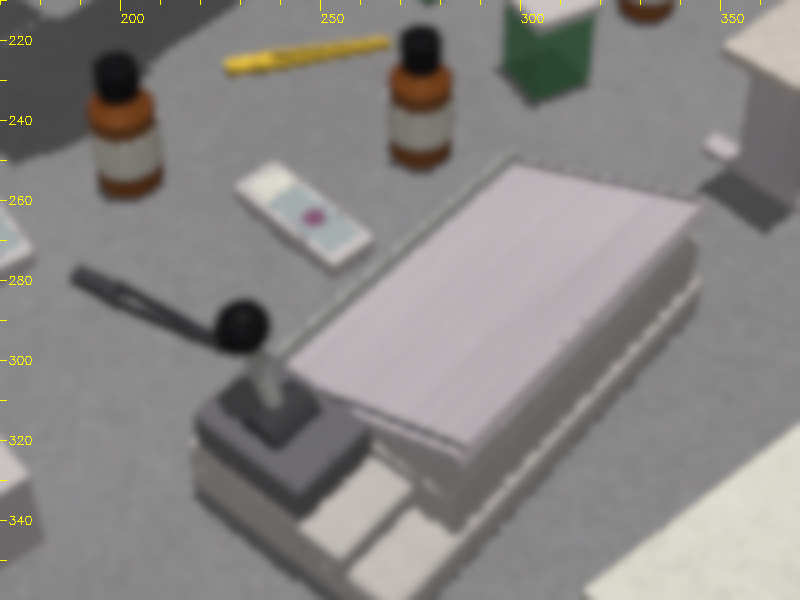

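View pics/t0d.png

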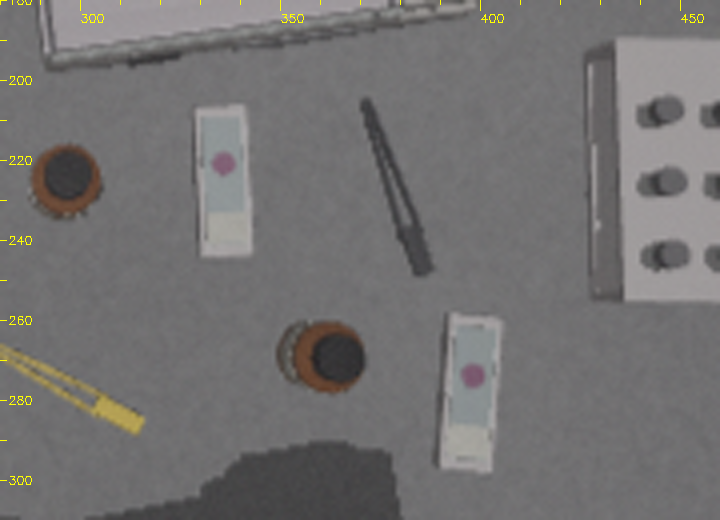

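View pics/t0c.png

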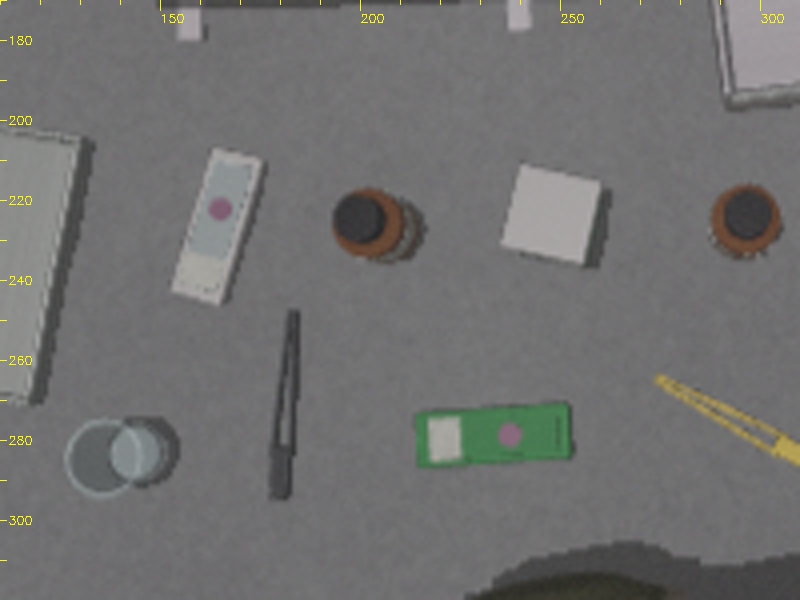

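View pics/s0a.png

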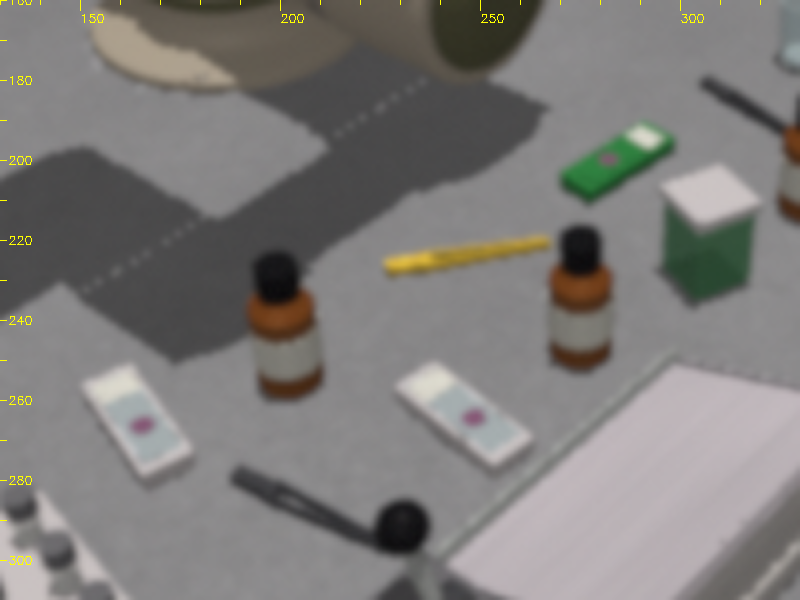

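```bash
python3 - <<'E'
from h import *
T='top';S='scene'
def q(n,t,s):
    p,r=tri((T,*t),(S,*s)); print(n,np.round(p,4),'res',np.round(r[0],4))
L=[((129.2,139.2),(428.2,186.7)),((129.2,162),(410.5,178.2)),((248.2,158.7),(351.2,221.2)),((248,136),(370,232))]
B=[((293.2,193),(299.2,251.7)),((287,137),(346.2,261.7)),((374.2,126),(287.5,321.2)),((377.5,182),(242.5,300.5))]
for i,(t,s) in enumerate(L): q(f'ledge{i}',t,s)
for i,(t,s) in enumerate(B): q(f'bed{i}',t,s)
q('ball',(400,164.2),(230.5,291.7))
q('capA',(200,224.5),(334.2,184.5));q('capB',(297,223.2),(275,218));q('capC',(365,269.5),(199.2,225))
q('carA far+y',(163,207.5),(368,200.7)) 
l=np.array([atz(T,*t,.11) for t,_ in L]);print('ledge c',l.mean(0),'yaw',np.degrees(np.arctan2(*( (l[0]-l[3])[[0,1]]))),np.degrees(np.arctan2(*( (l[1]-l[2])[[0,1]]))),np.linalg.norm(l[0]-l[3]),np.linalg.norm(l[0]-l[1]))
zs=[.06-.0222,.06+.0222,.06+.0222,.06-.0222]
l=np.array([atz(T,*t,z) for (t,_),z in zip(B,zs)]);print('bed c',l.mean(0));print(l)
for a,b in((0,1),(3,2),(0,3),(1,2)): d=l[b]-l[a];print(a,b,np.linalg.norm(d),np.degrees(np.arctan2(d[1],d[0])))
for n,c in dict(A=[(163,207.5),(176.3,210.5),(165.5,246),(153,242.5)],B=[(328.8,207),(342,206.2),(343.2,243.7),(330.2,244.2)],C=[(392,258),(405.7,260),(403,297.5),(389.2,296.8)]).items():
    l=np.array([atz(T,*t,.014) for t in c]); d=l[0]+l[1]-l[2]-l[3]
    print('car',n,np.round(l.mean(0),4),'yaw',round(np.degrees(np.arctan2(d[1],d[0])),1),np.linalg.norm(d)/2,np.linalg.norm(l[0]-l[1]))
for n,c in dict(A=(200,224.5),B=(297,223.2),C=(365,269.5)).items(): print('bot',n,np.round(atz(T,*c,.09),4))
l=np.array([atz(T,*t,.02) for t in[(85,198.7),(133.2,205),(118.7,269.5),(72.5,263.7)]]);print('tray',l.mean(0));d=l[0]+l[1]-l[2]-l[3];print(np.degrees(np.arctan2(d[1],d[0])),np.linalg.norm(d)/2,np.linalg.norm(l[0]-l[1]))
# forceps ends
for n,(a,b) in dict(F0=((183.3,247.5),(180,294.5)),F1=((370.8,204.5),(386.5,248))).items():
    a=atz(T,*a,.006);b=atz(T,*b,.006);d=a-b;print(n,(a+b)/2,np.degrees(np.arctan2(d[1],d[0])),np.linalg.norm(d))
print('beaker',atz(T,143,282,.0), 'jar',atz(T,248,223.5,.068))
E
```

```text
ledge0 [0.6719 0.3089 0.1068] res 0.0005
ledge1 [0.6202 0.3056 0.1095] res 0.0009
ledge2 [0.6276 0.0475 0.1087] res 0.0014
ledge3 [0.6791 0.0487 0.1082] res 0.0017
bed0 [ 0.5642 -0.0525  0.034 ] res 0.0012
bed1 [ 0.6859 -0.0371  0.0799] res 0.0021
bed2 [ 0.7109 -0.2337  0.0828] res 0.0033
bed3 [ 0.5906 -0.2454  0.0425] res 0.0049
ball [ 0.6126 -0.2801  0.1152] res 0.0009
capA [0.4861 0.1529 0.0916] res 0.0021
capB [ 0.4876 -0.0586  0.093 ] res 0.0008
capC [ 0.3883 -0.2028  0.0921] res 0.0012
carA far+y [0.5333 0.2577 0.0125] res 0.001
ledge c [0.64828978 0.17643522 0.11      ] yaw -1.4736057274354617 -1.5159455169987168 0.2599594743517614 0.05115717931082404
bed c [ 0.63595743 -0.14461226  0.06      ]
[[ 0.56280869 -0.05318992  0.0378    ]
 [ 0.68356587 -0.0384786   0.0822    ]
 [ 0.70891559 -0.23628144  0.0822    ]
 [ 0.58853956 -0.25049909  0.0378    ]]
0 1 0.12949933704022593 6.945865831630308
3 2 0.12908868894948994 6.736017266857312
0 3 0.1989798718369356 -82.57005119689987
1 2 0.1994205909237005 -82.69698127160942
car A [0.4869 0.2513 0.014 ] yaw -14.5 0.086358094954794 0.03276073262191742
car B [ 0.4895 -0.1549  0.014 ] yaw 0.8 0.0886452604365274 0.031513996913158676
car C [ 0.3662 -0.2952  0.014 ] yaw -6.5 0.08795588923256782 0.03217935287893462
bot A [0.4848 0.1517 0.09  ]
bot B [ 0.4873 -0.0594  0.09  ]
bot C [ 0.3876 -0.2043  0.09  ]
tray [0.4693633  0.39468554 0.02      ]
-8.602313554411241 0.15367347270824244 0.11632099951782382
F0 [0.38306279 0.20930108 0.006     ] -2.2911918823547595 0.10932987884251182
F1 [ 0.48784381 -0.25744242  0.006     ] 18.02947685544793 0.10945060513250021
beaker [0.35695472 0.3012735  0.        ] jar [0.48885281 0.04906412 0.068     ]
```

```bash
cat >> h.py <<'E'
def go(x,y,z,jaw=None):
    o=env.observe();R=np.array(o['tool_rot']);d=np.array([x,y,z])-o['position']
    t=R.T@d; cur=np.degrees(np.arctan2(R[1,2],R[0,2]))
    dj=0 if jaw is None else (jaw-cur+180)%360-180
    print('rows dx,dy,dz,yaw:',np.round(t,4),round(-np.radians(dj),3),'| curjaw',round(cur,1),'dist',round(np.linalg.norm(d),3),'t',round(o['time_s'],2))
E
python3 -c "
from h import *
go(.366,-.295,.14,-96.5)"
```

```text
rows dx,dy,dz,yaw: [ 0.0684  0.2338 -0.1419] 0.485 | curjaw -68.7 dist 0.282 t 0.15
```

```bash
python3 -m jog '[[0.5,0,0.234,-0.142,0.485],[0.5,0,0.234,-0.142,0.485],[0.5,0,0.234,-0.142,0.485],[0.5,0,0.234,-0.142,0.485],[0.5,0,0.234,-0.142,0.485],[0.5,0.068,0.234,-0.142,0.485],[0.5,0.068,0.234,-0.142,0.485],[0.5,0.068,0.234,-0.142,0.485],[0.5,0.068,0.234,-0.142,0.485]]' 40; python3 - <<'E'
from h import *
im=env.get_image('wrist');cv2.imwrite('pics/w1.png',im[:,:,::-1]);st()
E
```

```text
time_s: 1.05
position: [0.3663, -0.2957, 0.1413]
tool_rot: [[0.0, 0.994, -0.113], [-0.0, -0.113, -0.994], [-1.0, 0.0, 0.0]]
ft_force: [-0.3, -0.9, 0.2]
grip_width: 0.0637
t 1.1 p [ 0.3664 -0.2962  0.1418] w 0.0638 f [ 0.3 -0.3  0.7] q [-53.4  17.7  92.9  -0.   69.3  43.1]
R y [ 0.994 -0.113  0.001] z [-0.113 -0.994  0.002]
```

View pics/w1.png

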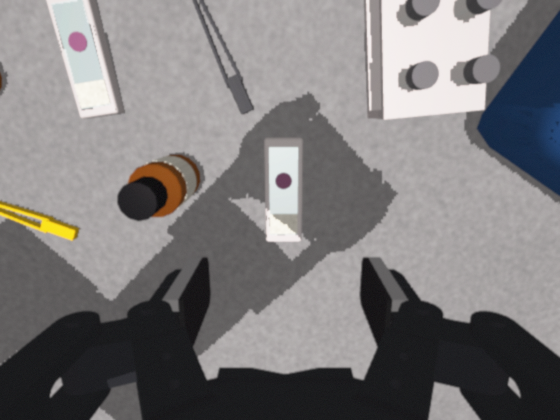

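Carrier C is straight in the wrist view, with corners (265,139), (302,139), (300,242) and (266,241). Red dots and a white slide face show it's the one I want.

```bash
python3 - <<'E'
from h import *
l=np.array([atz('wrist',*t,.014) for t in [(265,139),(302,139),(300,242),(266,241)]]);d=l[0]+l[1]-l[2]-l[3]
c=l.mean(0);print(c,np.degrees(np.arctan2(d[1],d[0])),np.linalg.norm(d)/2)
go(c[0],c[1],.02,-96.5)
E
```

```text
[ 0.3677513  -0.29570997  0.014     ] -6.829034761968761 0.08926844880060093
rows dx,dy,dz,yaw: [ 0.1218  0.0011 -0.0008] -0.0 | curjaw -96.5 dist 0.122 t 1.1
```

```bash
python3 -m jog '[[0.4,0.05,0.001,0,0],[0.4,0.1,0.001,0,0],[0.4,0.12,0.001,0,0],[0.4,0.122,0.001,0,0],[0.4,0.122,0.001,0,0],[-0.6,0.122,0.001,0,0],[-0.6,0.122,0.001,0,0],[-0.6,0.122,0.001,0,0],[-0.6,0.122,0.001,0,0],[-0.6,0.122,0.001,0,0],[-0.6,0.122,0.001,0,0]]' 40; python3 -c "
from h import *
st()"
```

```text
time_s: 2.2
position: [0.3673, -0.2952, 0.0187]
tool_rot: [[0.0, 0.994, -0.113], [-0.0, -0.113, -0.994], [-1.0, 0.0, 0.0]]
ft_force: [-0.4, -0.0, -0.4]
grip_width: 0.0171
t 2.2 p [ 0.3673 -0.2952  0.0187] w 0.0171 f [-0.4 -0.  -0.4] q [-53.2  28.2 101.8   0.   50.   43.2]
R y [ 0.994 -0.113  0.   ] z [-0.113 -0.994  0.   ]
```

```bash
python3 - <<'E'
from h import *
im=env.get_image('wrist');cv2.imwrite('pics/w2.png',im[:,:,::-1])
im=env.get_image('scene');crop('s2.png',im,80,180,200,150,4)
E
```

```text
(no output)
```

View pics/w2.png

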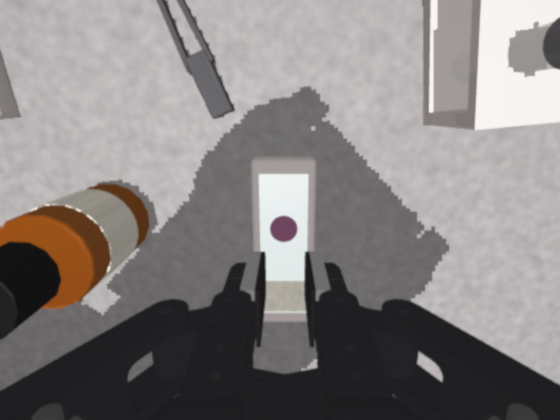

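View pics/s2.png

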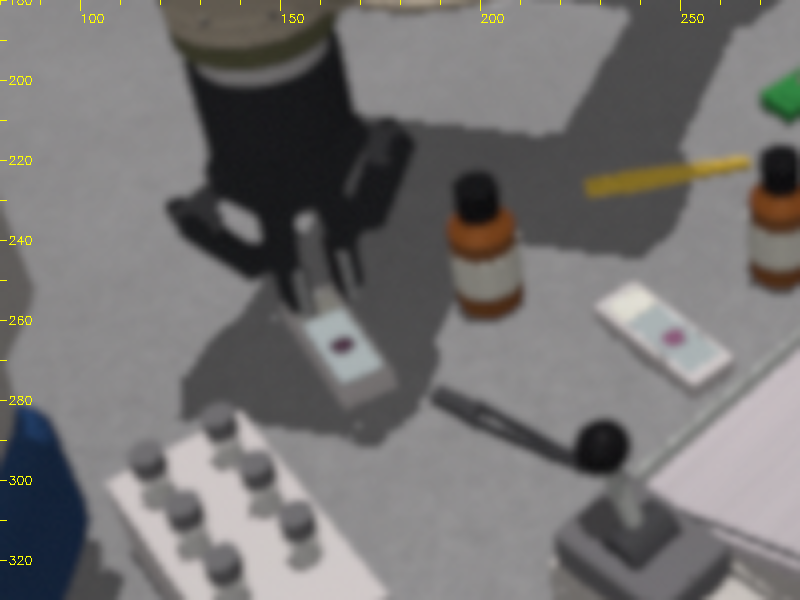

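```bash
python3 - <<'E'
from h import *
o=env.observe();R=np.array(o['tool_rot']);p=np.array(o['position'])
m=env.camera_model('wrist')
for dx in (-.005,0,.014):
  for dz in (-.0085,.0085): print(dx,dz,np.round(proj(m,p+R@[dx,0,dz]),1), np.round(proj(m,p+R@[dx,.011,dz]),1))
l=np.array([atz(m,*t,.014) for t in [(252,158),(316,158),(308,320),(260,320)]])
print(l, l.mean(0))
for q in [(265,255),(305,255),(258,345)]:
  print(atz(m,*q,.014),atz(m,*q,.03))
E
```

```text
-0.005 -0.0085 [266.8 255.1] [266.5 233.9]
-0.005 0.0085 [301.5 255.1] [301.8 233.9]
0 -0.0085 [267.3 251.1] [267.  230.5]
0 0.0085 [301.  251.1] [301.3 230.5]
0.014 -0.0085 [268.5 241.2] [268.3 221.9]
0.014 0.0085 [299.9 241.2] [300.1 221.9]
[[ 0.41491148 -0.28502276  0.014     ]
 [ 0.41144006 -0.31562424  0.014     ]
 [ 0.32352673 -0.30337033  0.014     ]
 [ 0.32650974 -0.27719848  0.014     ]] [ 0.369097   -0.29530395  0.014     ]
[ 0.36432071 -0.28482491  0.014     ] [ 0.37097096 -0.28653146  0.03      ]
[ 0.36197217 -0.30547236  0.014     ] [ 0.36884311 -0.30523879  0.03      ]
[ 0.31081294 -0.27398861  0.014     ] [ 0.32249101 -0.27671338  0.03      ]
```

```bash
python3 - <<'E'
from h import *
st()
o=env.observe();R=np.array(o['tool_rot']);p=np.array(o['position'])
for dx in (-.02,0,.014):
  for dz in (-.0085,.0085): print(dx,dz,np.round(proj('scene',p+R@[dx,0.011,dz]),1),np.round(proj('scene',p+R@[dx,-0.011,dz]),1))
im=env.get_image('scene');crop('s3.png',im,130,220,70,70,8)
im=env.get_image('wrist');crop('w3.png',im,210,220,150,140,5)
E
```

```text
t 2.3 p [ 0.3672 -0.2952  0.0186] w 0.0171 f [-0.7 -0.4 -0.2] q [-53.2  28.2 101.8  -0.   50.   43.3]
R y [ 0.994 -0.113 -0.   ] z [-0.113 -0.994 -0.   ]
-0.02 -0.0085 [167.2 257.5] [163.3 252.1]
-0.02 0.0085 [160.  260.7] [156.2 255.1]
0 -0.0085 [168.7 263.8] [164.8 258.3]
0 0.0085 [161.6 267. ] [157.8 261.4]
0.014 -0.0085 [169.8 268.1] [165.9 262.6]
0.014 0.0085 [162.7 271.3] [158.9 265.7]
```

View pics/s3.png

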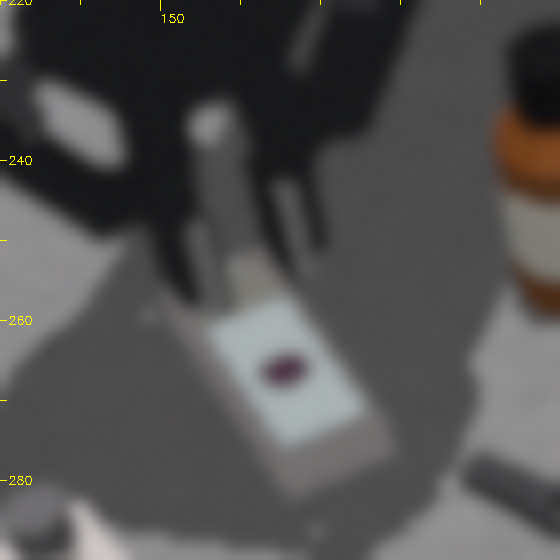

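View pics/w3.png

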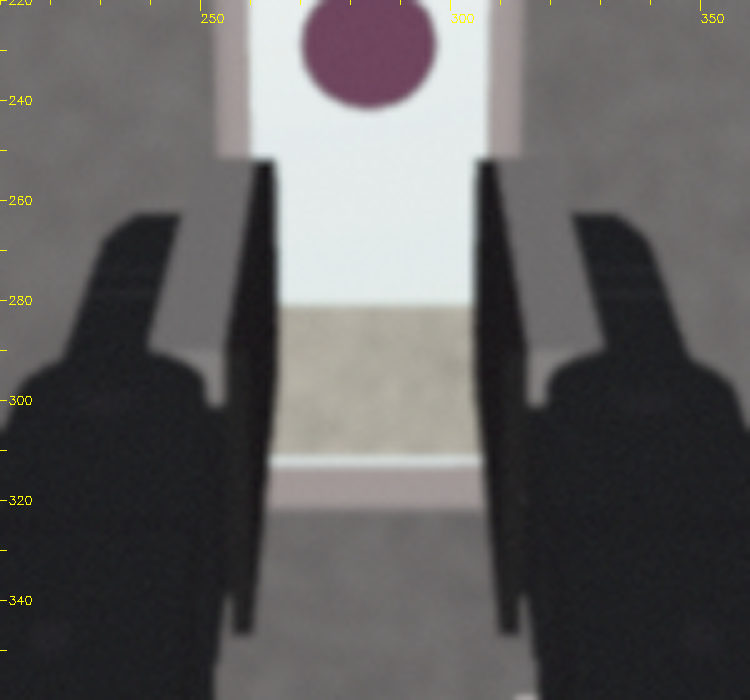

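```bash
python3 - <<'E'
from h import *
o=env.observe();R=np.array(o['tool_rot']);p=np.array(o['position'])
for w,s in [((305,252),(156.5,258.5)),((308,252),(154,258.5)),((265.5,252),(168,255)),((265.5,252),(166,253))]:
    x,r=tri(('wrist',*w),('scene',*s));print(x,np.round(r,4),R.T@(x-p))
E
```

```text
[ 0.37518833 -0.30757781  0.04566719] [0.0029 0.0029] [-0.02706519  0.00932851  0.01141988]
[ 0.37432174 -0.31053855  0.04691297] [0.005 0.005] [-0.02831115  0.00880172  0.01445945]
[ 0.3797442  -0.28703956  0.04594061] [0.0018 0.0018] [-0.02733727  0.01153578 -0.00950151]
[ 0.38330527 -0.28982109  0.0568154 ] [0.0001 0.0001] [-0.03821257  0.01538723 -0.00714073]
```

Surprise: the pads closed to 17 mm above the carrier. Triangulating the tips puts them around z≈0.046, not 0.005, so the real tips are well behind the reported TCP. I'll open and look again to measure that offset.

```bash
python3 -m jog '[[0.2,0,0,0,0],[0.2,0,0,0,0],[0.2,0,0,0,0],[0.2,0,0,0,0]]' 40; python3 - <<'E'
from h import *
st()
im=env.get_image('scene');crop('s4.png',im,130,220,70,70,8)
im=env.get_image('wrist');cv2.imwrite('pics/w4.png',im[:,:,::-1])
E
```

```text
time_s: 2.8
position: [0.3672, -0.2952, 0.0186]
tool_rot: [[-0.0, 0.994, -0.113], [0.0, -0.113, -0.994], [-1.0, -0.0, -0.0]]
ft_force: [0.0, 0.3, -0.4]
grip_width: 0.0506
t 2.8 p [ 0.3672 -0.2952  0.0186] w 0.0506 f [ 0.   0.3 -0.4] q [-53.2  28.2 101.8  -0.   50.   43.2]
R y [ 0.994 -0.113 -0.   ] z [-0.113 -0.994 -0.   ]
```

View pics/w4.png

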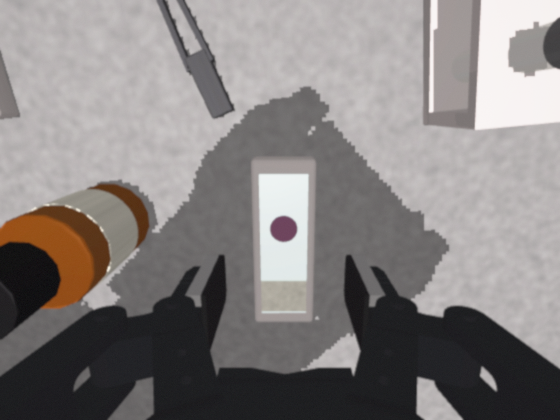

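View pics/s4.png

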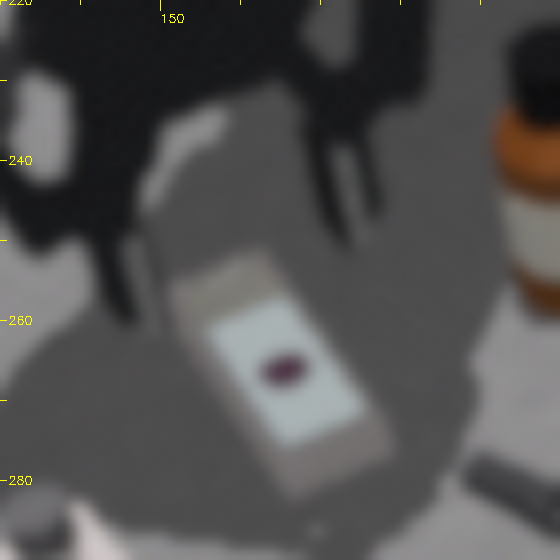

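```bash
python3 - <<'E'
from h import *
o=env.observe();R=np.array(o['tool_rot']);p=np.array(o['position'])
for u,v,D in [(285,252,.153),(285,257,.1464)]:
    a,d=ray('wrist',u,v); x=a+d*D; print(x,R.T@(x-p))
m=env.camera_model('wrist');print(R.T@(m['origin']-p))
for w,s in [((346,257),(150,262)),((224,257),(175.5,251)),((224,257),(173,251))]:
    x,r=tri(('wrist',*w),('scene',*s));print(x,np.round(r,4),R.T@(x-p))
E
```

```text
[ 0.37632877 -0.29660844  0.04192563] [-0.02331344  0.009189    0.0003636 ]
[ 0.37687954 -0.29665881  0.04862361] [-0.03001141  0.00974207  0.00035135]
[-1.65663790e-01  6.82904935e-02  7.71664689e-05]
[ 0.37008159 -0.32358532  0.04164129] [0.0011 0.0011] [-0.02302949  0.00602955  0.02787356]
[ 0.37880018 -0.26826887  0.04472068] [0.0024 0.0024] [-0.02610815  0.00844296 -0.02807377]
[ 0.37981459 -0.27169743  0.04887455] [0.0001 0.0001] [-0.03026204  0.00983831 -0.02478182]
```

```bash
python3 -m jog '[[0.4,0.01,0.001,0,0],[0.4,0.02,0.001,0,0],[0.4,0.03,0.001,0,0],[0.4,0.03,0.001,0,0],[0.4,0.03,0.001,0,0]]' 40; python3 - <<'E'
from h import *
st()
im=env.get_image('scene');crop('s5.png',im,120,210,90,90,6)
im=env.get_image('wrist');cv2.imwrite('pics/w5.png',im[:,:,::-1])
E
```

```text
time_s: 3.4
position: [0.3681, -0.2952, -0.0118]
tool_rot: [[-0.001, 0.994, -0.113], [0.001, -0.113, -0.994], [-1.0, -0.001, -0.001]]
ft_force: [0.6, 1.2, 0.8]
grip_width: 0.0597
t 3.4 p [ 0.3681 -0.2952 -0.0118] w 0.0597 f [0.6 1.2 0.8] q [-53.1  31.4 103.2   0.   45.4  43.3]
R y [ 0.994 -0.113 -0.001] z [-0.113 -0.994 -0.001]
```

View pics/w5.png

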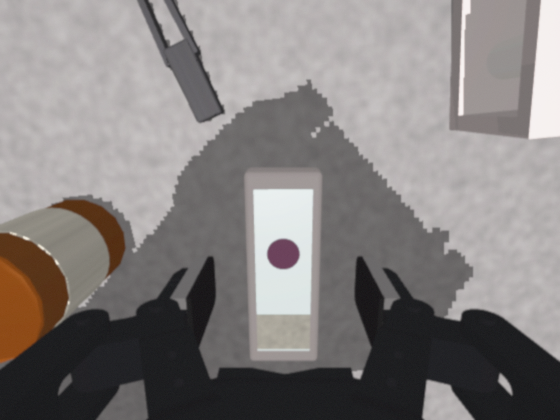

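View pics/s5.png

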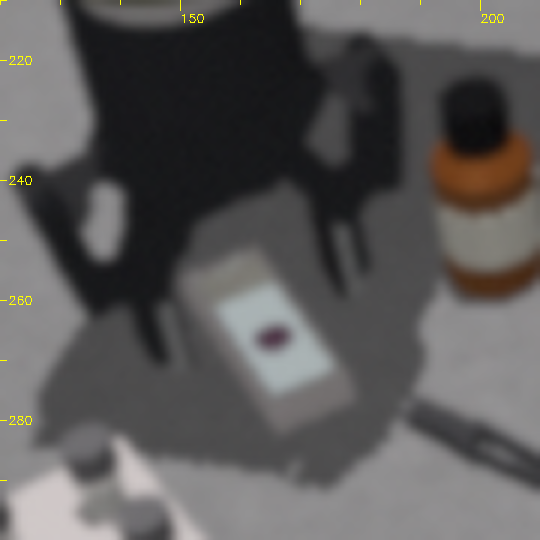

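TCP reads z=-0.012 with no contact, so the offset is real (tips about 27 mm behind the TCP). I'll descend a bit more and close.

```bash
python3 -m jog '[[0.2,0.006,0,0,0],[0.2,0.01,0,0,0],[0.2,0.01,0,0,0],[-0.5,0.01,0,0,0],[-0.5,0.01,0,0,0],[-0.5,0.01,0,0,0],[-0.5,0.01,0,0,0],[-0.5,0.01,0,0,0],[-0.5,0.01,0,0,0],[-0.5,0.01,0,0,0]]' 40
```

```text
time_s: 4.5
position: [0.3683, -0.2954, -0.0212]
tool_rot: [[0.0, 0.994, -0.113], [-0.0, -0.113, -0.994], [-1.0, 0.0, 0.0]]
ft_force: [0.3, -0.2, 5.3]
grip_width: 0.0309
```

```bash
python3 -m jog '[[-0.1,0,0,0,0],[-0.1,0,0,0,0],[-0.1,-0.005,0,0,0],[-0.1,-0.005,0,0,0],[-0.5,-0.005,0,0,0],[-0.5,-0.005,0,0,0],[-0.5,-0.005,0,0,0],[-0.5,-0.005,0,0,0],[-0.5,-0.005,0,0,0]]' 40; python3 - <<'E'
from h import *
st()
im=env.get_image('wrist');cv2.imwrite('pics/w6.png',im[:,:,::-1])
c=np.radians(6.8); bx=np.array([np.cos(c),np.sin(c)]);by=np.array([-np.sin(c),np.cos(c)])
b=np.array([.636,-.1447])
for s in (-.06,0,.06): print(s,b+by*s)
s=b+by*-.06
go(s[0],s[1],.15,-83.2)
E
```

```text
time_s: 5.4
position: [0.3683, -0.2955, -0.0159]
tool_rot: [[0.0, 0.994, -0.113], [-0.001, -0.113, -0.994], [-1.0, 0.001, 0.001]]
ft_force: [-0.7, 0.5, 7.2]
grip_width: 0.0303
t 5.4 p [ 0.3683 -0.2955 -0.0159] w 0.0303 f [-0.7  0.5  7.2] q [-53.1  31.9 103.4   0.   44.6  43.3]
R y [ 0.994 -0.113  0.001] z [-0.113 -0.994  0.001]
-0.06 [ 0.64310424 -0.20427793]
0 [ 0.636  -0.1447]
0.06 [ 0.62889576 -0.08512207]
rows dx,dy,dz,yaw: [-0.1658  0.2628 -0.1215] -0.232 | curjaw -96.5 dist 0.334 t 5.45
```

View pics/w6.png

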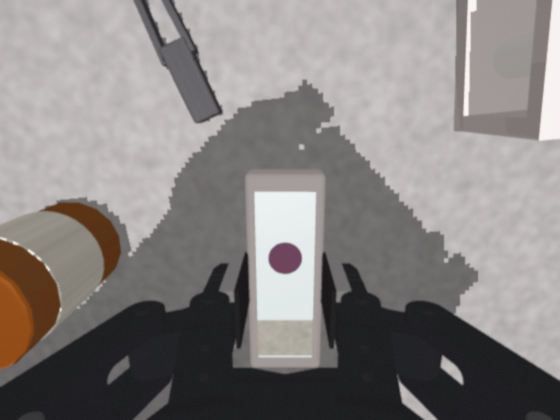

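```bash
python3 -m jog '[[-0.5,-0.05,0,0,0],[-0.5,-0.1,0,0,0],[-0.5,-0.15,0,0,0],[-0.5,-0.166,0,0,0],[-0.5,-0.166,0,0,0]]' 40; python3 - <<'E'
from h import *
st()
im=env.get_image('wrist');cv2.imwrite('pics/w7.png',im[:,:,::-1])
im=env.get_image('scene');cv2.imwrite('pics/s7.png',im[:,:,::-1])
go(.6431,-.2043,.15,-83.2)
E
```

```text
time_s: 5.95
position: [0.3689, -0.2961, 0.1519]
tool_rot: [[0.003, 0.994, -0.113], [-0.004, -0.113, -0.994], [-1.0, 0.004, 0.004]]
ft_force: [0.1, 1.1, -0.6]
grip_width: 0.0308
t 5.95 p [ 0.3689 -0.2961  0.1519] w 0.0308 f [ 0.1  1.1 -0.6] q [-53.1  17.1  91.8  -0.   70.8  43.3]
R y [ 0.994 -0.113  0.004] z [-0.113 -0.994  0.004]
rows dx,dy,dz,yaw: [-0.0014  0.2633 -0.1211] -0.232 | curjaw -96.5 dist 0.29 t 6.05
```

View pics/w7.png

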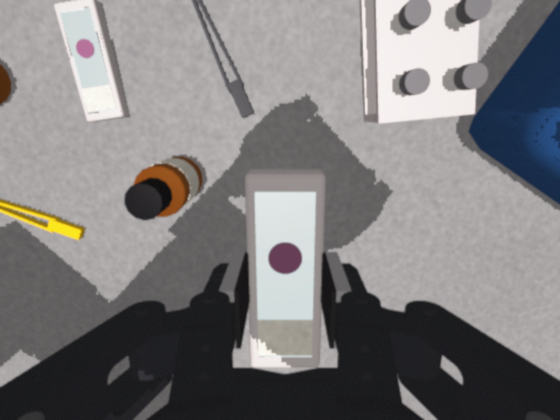

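View pics/s7.png

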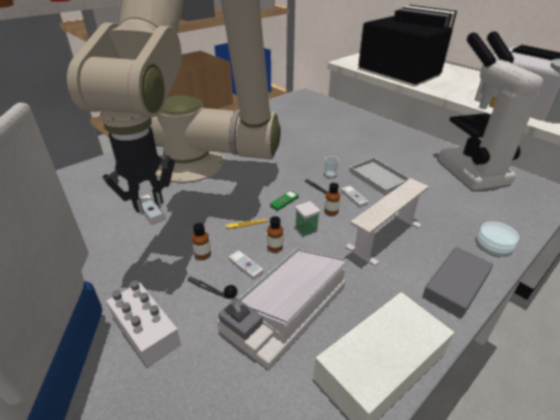

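```bash
python3 -m jog '[[-0.5,0,0.05,-0.023,-0.05],[-0.5,0,0.1,-0.046,-0.1],[-0.5,0,0.15,-0.07,-0.14],[-0.5,0,0.2,-0.092,-0.18],[-0.5,0,0.245,-0.112,-0.21],[-0.5,0,0.263,-0.121,-0.232],[-0.5,0,0.263,-0.121,-0.232],[-0.5,0,0.263,-0.121,-0.232]]' 40; python3 - <<'E'
from h import *
im=env.get_image('wrist');cv2.imwrite('pics/w8.png',im[:,:,::-1])
im=env.get_image('top');crop('t8.png',im,260,100,170,120,4)
go(.6431,-.2043,.07,-83.2);st()
E
```

```text
time_s: 6.85
position: [0.6428, -0.2041, 0.1466]
tool_rot: [[-0.004, 0.993, 0.119], [0.002, 0.119, -0.993], [-1.0, -0.004, -0.002]]
ft_force: [-1.2, 0.4, 0.0]
grip_width: 0.0304
rows dx,dy,dz,yaw: [ 0.0782  0.0012 -0.0006] -0.001 | curjaw -83.2 dist 0.078 t 6.95
t 6.95 p [ 0.6421 -0.2051  0.1482] w 0.0307 f [0.3 0.4 0.1] q [-27.7  37.   57.6  -0.   85.6  55.5]
R y [ 0.993  0.118 -0.002] z [ 0.118 -0.993 -0.001]
```

View pics/w8.png

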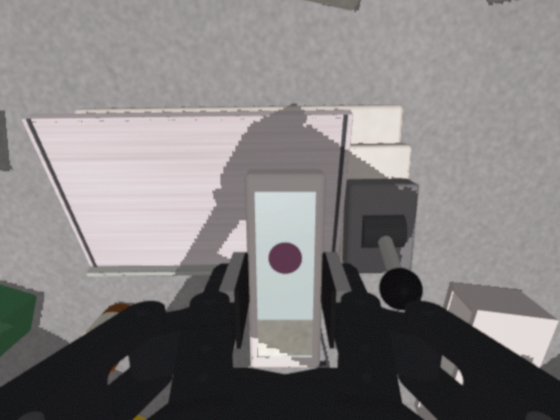

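View pics/t8.png

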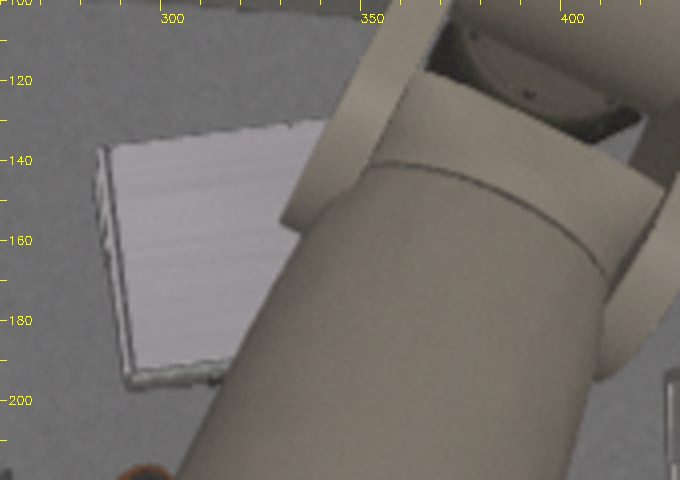

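```bash
python3 - <<'E'
from h import *
c=np.radians(6.8);by=np.array([-np.sin(c),np.cos(c),0]);bx=np.array([np.cos(c),np.sin(c),0]);b=np.array([.636,-.1447,.06])
for n,q,z in [('farL',(28,120),.0822),('farR',(350,115),.0822),('nearL',(92,270),.0378),('farRinner',(345,115),.0822),('ball',(400,289),.112)]:
    p=atz('wrist',*q,z);print(n,p,'bedx,y',(p-b)@bx,(p-b)@by)
for y in(-.105,.105):
  for s in(-1,1): print(proj('wrist',b+by*y+bx*s*.0611+[0,0,s*.0222]))
E
```

```text
farL [ 0.68464828 -0.03588345  0.0822    ] bedx,y 0.061190380056789895 0.10229093310766835
farR [ 0.71184776 -0.23874001  0.0822    ] bedx,y 0.06417950304024984 -0.10235916672207113
nearL [ 0.55994271 -0.04948603  0.0378    ] bedx,y -0.06424855030759725 0.10354966867596897
farRinner [ 0.71147401 -0.23559453  0.0822    ] bedx,y 0.06418081274618329 -0.09919155248466077
ball [ 0.61017227 -0.28277007  0.112     ] bedx,y -0.04199408973158143 -0.13404071577926968
(np.float64(336.5120398612387), np.float64(266.547287570124))
(np.float64(353.9122154426227), np.float64(120.00877960916611))
(np.float64(89.74665899770784), np.float64(266.61329141759006))
(np.float64(23.77062886703459), np.float64(120.14825639020755))
```

```bash
python3 -m jog '[[-0.5,0.04,0.001,0,0],[-0.5,0.075,0.001,0,0],[-0.5,0.085,0.001,0,0],[-0.5,0.09,0.001,0,0],[-0.5,0.093,0.001,0,0],[-0.5,0.096,0.001,0,0],[-0.5,0.099,0.001,0,0],[-0.5,0.101,0.001,0,0],[-0.5,0.101,0.001,0,0]]' 25; python3 - <<'E'
from h import *
im=env.get_image('wrist');cv2.imwrite('pics/w9.png',im[:,:,::-1])
im=env.get_image('scene');crop('s9.png',im,190,210,160,130,5);st()
E
```

```text
time_s: 7.85
position: [0.6437, -0.2056, 0.0515]
tool_rot: [[0.001, 0.993, 0.118], [-0.002, 0.118, -0.993], [-1.0, 0.0, 0.002]]
ft_force: [-10.0, -0.8, 8.2]
grip_width: 0.0304
t 7.95 p [ 0.6437 -0.2056  0.0516] w 0.0307 f [-9.9 -0.7  6.9] q [-27.7  41.8  64.7  -0.1  73.4  55.6]
R y [0.993 0.118 0.   ] z [ 0.118 -0.993  0.002]
```

View pics/w9.png

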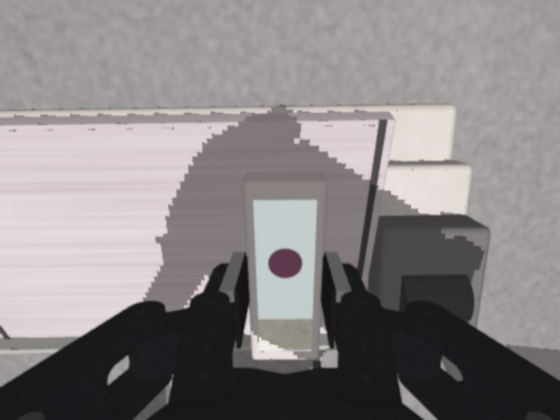

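View pics/s9.png

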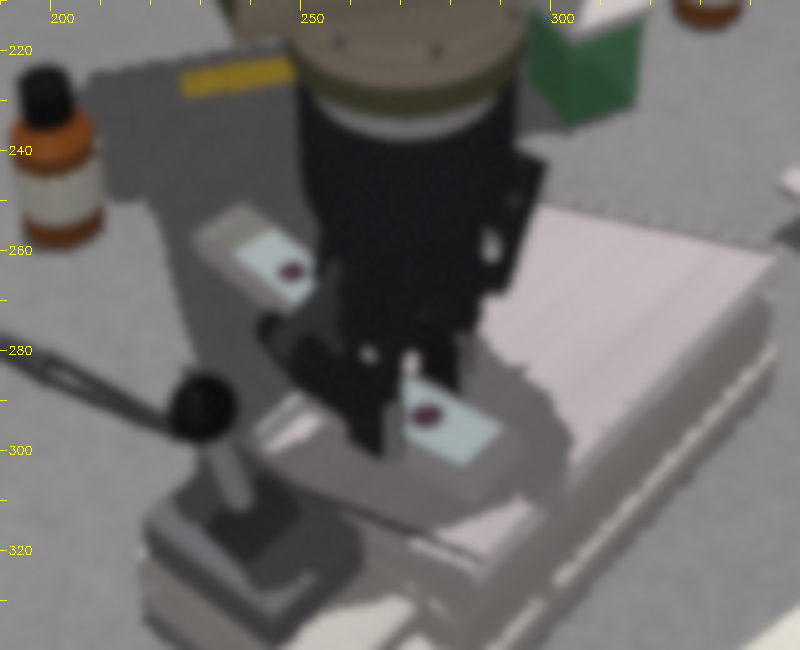

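```bash
python3 -m jog '[[-0.5,0.003,0,0,0],[-0.5,0.006,0,0,0],[-0.5,0.006,0,0,0],[-0.2,0.004,0,0,0],[-0.15,0.004,0,0,0],[-0.05,0.004,0,0,0],[-0.05,0.004,0,0,0],[-0.05,0.004,0,0,0]]' 20;  python3 - <<'E'
from h import *
im=env.get_image('wrist');cv2.imwrite('pics/w10.png',im[:,:,::-1])
im=env.get_image('scene');crop('s10.png',im,190,210,160,130,5);st()
E
```

```text
time_s: 8.75
position: [0.6443, -0.2047, 0.0446]
tool_rot: [[0.0, 0.993, 0.119], [0.0, 0.119, -0.993], [-1.0, 0.0, -0.0]]
ft_force: [-0.3, -0.6, 0.2]
grip_width: 0.0405
t 8.85 p [ 0.6442 -0.2047  0.0445] w 0.0404 f [0.1 0.2 0.4] q [-27.6  42.3  65.    0.   72.7  55.6]
R y [ 0.993  0.119 -0.   ] z [ 0.119 -0.993 -0.   ]
```

View pics/w10.png

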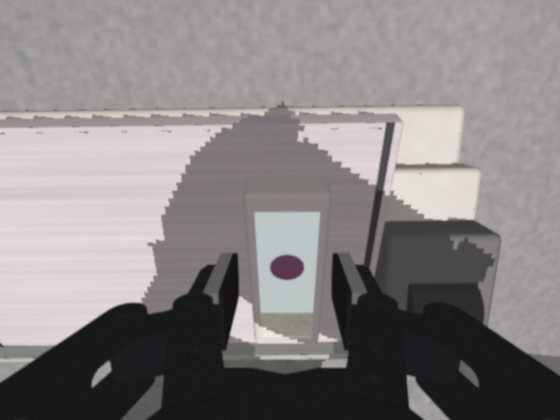

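View pics/s10.png

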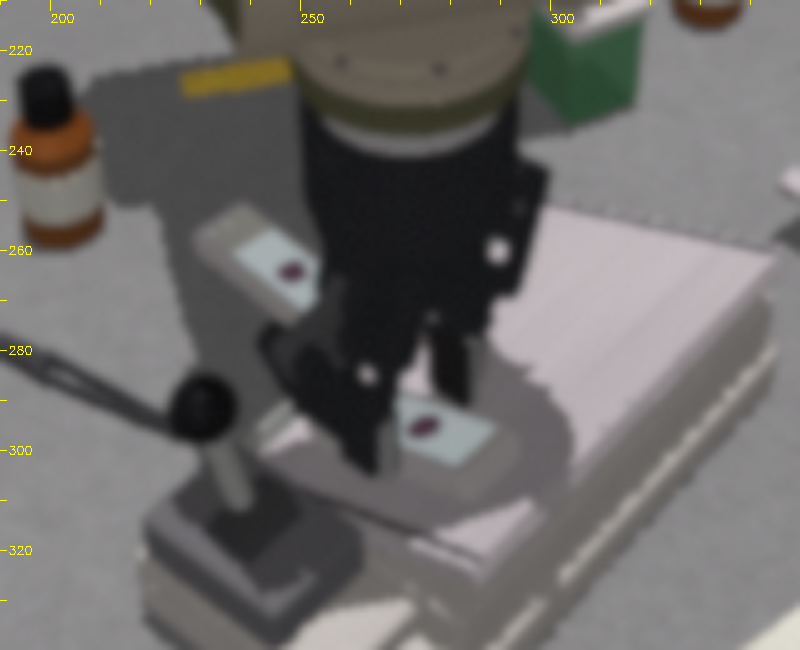

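Carrier C has been released on the bed and looks flat. I'll retreat to carrier B.

```bash
python3 -c "
from h import *
go(.4895,-.155,.10,-89.2)"
```

```text
rows dx,dy,dz,yaw: [-0.0555 -0.1477 -0.0677] 0.105 | curjaw -83.2 dist 0.172 t 8.85
```

```bash
python3 -m jog '[[-0.05,-0.05,0,0,0],[0,-0.09,0,0,0],[0.3,-0.09,-0.04,-0.02,0.03],[0.3,-0.08,-0.08,-0.04,0.06],[0.3,-0.06,-0.12,-0.055,0.1],[0.3,-0.055,-0.148,-0.068,0.105],[0.3,-0.055,-0.148,-0.068,0.105],[0.3,-0.055,-0.148,-0.068,0.105]]' 40;  python3 - <<'E'
from h import *
im=env.get_image('wrist');cv2.imwrite('pics/w11.png',im[:,:,::-1])
im=env.get_image('top');cv2.imwrite('pics/t11.png',im[:,:,::-1]);st()
E
```

```text
time_s: 9.65
position: [0.4897, -0.1551, 0.1002]
tool_rot: [[0.001, 1.0, 0.014], [-0.001, 0.014, -1.0], [-1.0, 0.001, 0.001]]
ft_force: [0.6, -0.7, 0.4]
grip_width: 0.0554
t 9.75 p [ 0.4905 -0.1554  0.1001] w 0.0554 f [-0.2  0.6 -0. ] q [-30.8  24.6  89.8   0.   65.6  58.4]
R y [1.    0.014 0.002] z [ 0.014 -1.     0.001]
```

View pics/w11.png

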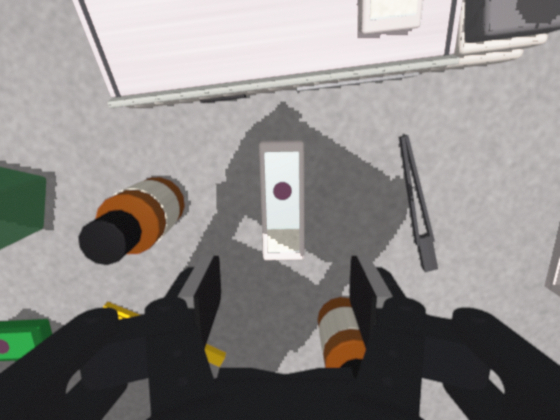

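View pics/t11.png

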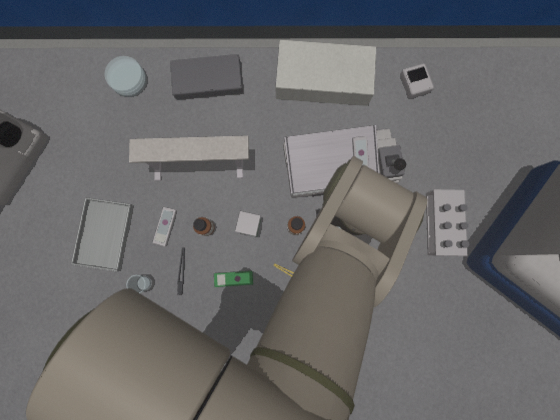

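```bash
python3 - <<'E'
from h import *
l=np.array([atz('wrist',*t,.014) for t in [(260.5,143),(303,142),(302.5,259),(263,260)]]);d=l[0]+l[1]-l[2]-l[3]
c=l.mean(0);print(c,np.degrees(np.arctan2(d[1],d[0])),np.linalg.norm(d)/2)
go(c[0],c[1],-.016,np.degrees(np.arctan2(d[1],d[0]))-90)
E
```

```text
[ 0.49270873 -0.15403695  0.014     ] 1.1820365378158102 0.08893344205043181
rows dx,dy,dz,yaw: [ 0.1161  0.002  -0.0014] -0.007 | curjaw -89.2 dist 0.116 t 9.75
```

```bash
python3 -m jog '[[0.2,0.05,0.002,-0.001,0],[0.2,0.1,0.002,-0.001,0],[0.2,0.114,0.002,-0.001,0],[0.2,0.116,0.002,-0.001,0],[-0.5,0.116,0.002,-0.001,0],[-0.5,0.116,0.002,-0.001,0],[-0.5,0.116,0.002,-0.001,0],[-0.5,0.116,0.002,-0.001,0],[-0.5,0.116,0.002,-0.001,0],[-0.5,0.116,0.002,-0.001,0]]' 40;  python3 - <<'E'
from h import *
st();go(.637,-.1447,.15,-83.2)
E
```

```text
time_s: 10.75
position: [0.4919, -0.154, -0.0154]
tool_rot: [[0.002, 1.0, 0.014], [-0.001, 0.014, -1.0], [-1.0, 0.002, 0.001]]
ft_force: [0.2, -0.3, 7.2]
grip_width: 0.0304
t 10.75 p [ 0.4919 -0.154  -0.0154] w 0.0304 f [ 0.2 -0.3  7.2] q [-30.6  34.5  96.5   0.   48.8  58.6]
R y [1.    0.014 0.002] z [ 0.014 -1.     0.001]
rows dx,dy,dz,yaw: [-0.1651  0.1456 -0.0071] -0.105 | curjaw -89.2 dist 0.22 t 10.75
```

```bash
python3 -m jog '[[-0.5,-0.05,0,0,0],[-0.5,-0.1,0,0,0],[-0.5,-0.14,0,0,0],[-0.5,-0.145,0.045,-0.002,-0.04],[-0.5,-0.145,0.09,-0.004,-0.08],[-0.5,-0.145,0.13,-0.006,-0.105],[-0.5,-0.145,0.146,-0.007,-0.105],[-0.5,-0.145,0.146,-0.007,-0.105],[-0.5,-0.145,0.146,-0.007,-0.105]]' 40;  python3 - <<'E'
from h import *
im=env.get_image('wrist');cv2.imwrite('pics/w12.png',im[:,:,::-1])
st();go(.637,-.1447,.045,-83.2)
E
```

```text
time_s: 11.65
position: [0.6363, -0.1445, 0.1283]
tool_rot: [[-0.001, 0.993, 0.119], [0.0, 0.119, -0.993], [-1.0, -0.001, -0.0]]
ft_force: [-0.7, 0.5, -0.2]
grip_width: 0.0304
t 11.7 p [ 0.6361 -0.1447  0.1286] w 0.0303 f [-0.3  1.3 -0.6] q [-23.2  35.6  63.7  -0.   80.8  60. ]
R y [ 0.993  0.118 -0.001] z [ 0.118 -0.993 -0.   ]
rows dx,dy,dz,yaw: [0.0836 0.001  0.0002] -0.0 | curjaw -83.2 dist 0.084 t 11.7
```

View pics/w12.png

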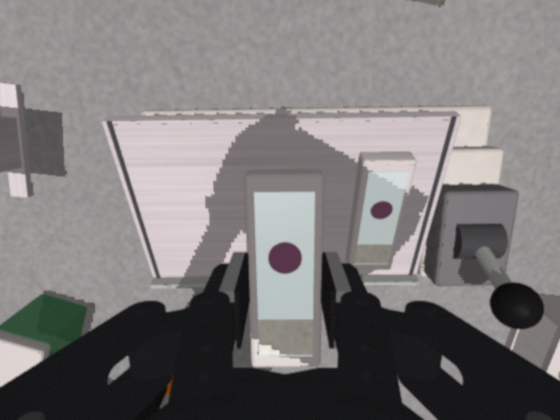

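Carrier C lies flat inside the right edge at (382,210). Lowering B into the middle.

```bash
python3 -m jog '[[-0.5,0.04,0.001,0,0],[-0.5,0.062,0.001,0,0],[-0.5,0.07,0.001,0,0],[-0.5,0.074,0.001,0,0],[-0.5,0.078,0.001,0,0],[-0.5,0.082,0.001,0,0],[-0.5,0.086,0.001,0,0],[-0.5,0.087,0.001,0,0],[-0.5,0.087,0.001,0,0],[-0.2,0.085,0.001,0,0],[-0.15,0.084,0.001,0,0],[-0.05,0.084,0.001,0,0],[-0.05,0.084,0.001,0,0],[-0.05,0.084,0.001,0,0]]' 25;  python3 - <<'E'
from h import *
im=env.get_image('wrist');cv2.imwrite('pics/w13.png',im[:,:,::-1])
st();go(.4869,.2513,.10,-104.5)
E
```

```text
time_s: 13.1
position: [0.6381, -0.1446, 0.0446]
tool_rot: [[0.0, 0.993, 0.118], [0.0, 0.118, -0.993], [-1.0, 0.0, 0.0]]
ft_force: [-0.0, 0.3, 0.2]
grip_width: 0.0406
t 13.15 p [ 0.638  -0.1446  0.0445] w 0.0406 f [ 0.1 -0.1 -0.1] q [-23.1  40.3  69.3  -0.   70.4  60.1]
R y [ 0.993  0.118 -0.   ] z [ 0.118 -0.993 -0.   ]
rows dx,dy,dz,yaw: [-0.0554 -0.1032 -0.411 ] 0.372 | curjaw -83.2 dist 0.427 t 13.15
```

View pics/w13.png

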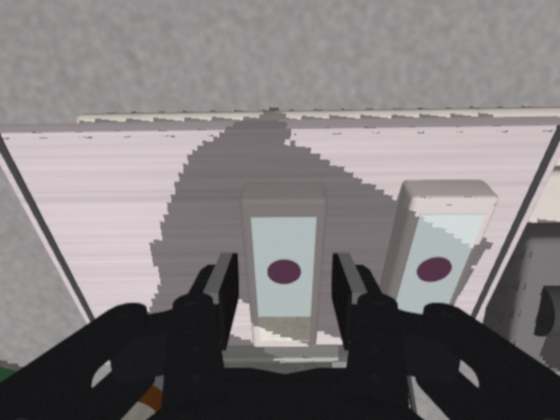

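```bash
python3 -m jog '[[-0.05,-0.05,0,0,0],[-0.05,-0.095,0,0,0],[0.2,-0.095,-0.012,-0.045,0.05],[0.2,-0.095,-0.024,-0.092,0.1],[0.2,-0.095,-0.036,-0.14,0.15],[0.2,-0.095,-0.048,-0.188,0.2],[0.2,-0.095,-0.06,-0.235,0.25],[0.2,-0.095,-0.072,-0.282,0.3],[0.2,-0.095,-0.083,-0.33,0.35],[0.2,-0.08,-0.095,-0.375,0.372],[0.2,-0.055,-0.103,-0.411,0.372],[0.2,-0.055,-0.103,-0.411,0.372],[0.2,-0.055,-0.103,-0.411,0.372]]' 40;  python3 - <<'E'
from h import *
im=env.get_image('wrist');cv2.imwrite('pics/w14.png',im[:,:,::-1]);st()
E
```

```text
time_s: 14.45
position: [0.4868, 0.2518, 0.0994]
tool_rot: [[-0.001, 0.969, -0.249], [-0.0, -0.249, -0.969], [-1.0, -0.001, 0.001]]
ft_force: [0.6, -0.5, 0.2]
grip_width: 0.0514
t 14.5 p [0.4876 0.2511 0.1   ] w 0.0516 f [ 0.3 -1.2  0.5] q [ 14.9  27.5  84.3  -0.   68.1 119.4]
R y [ 0.968 -0.25   0.001] z [-0.25  -0.968 -0.   ]
```

View pics/w14.png

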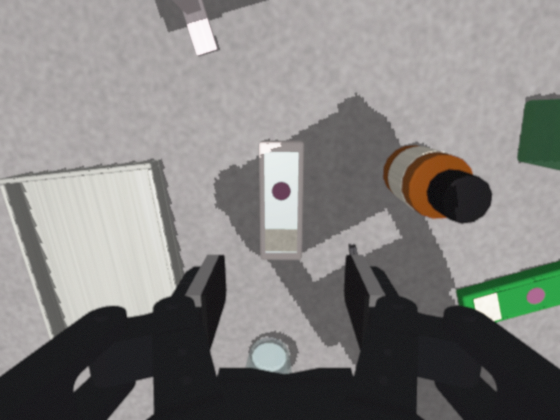

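```bash
python3 - <<'E'
from h import *
l=np.array([atz('wrist',*t,.014) for t in [(260,143),(303,142),(301.5,260),(261,259)]]);d=l[0]+l[1]-l[2]-l[3]
c=l.mean(0);print(c,np.degrees(np.arctan2(d[1],d[0])),np.linalg.norm(d)/2)
go(c[0],c[1],-.016,np.degrees(np.arctan2(d[1],d[0]))-90)
E
```

```text
[0.49026083 0.25262836 0.014     ] -14.734724401478013 0.08890603160035124
rows dx,dy,dz,yaw: [ 0.116   0.0021 -0.0021] 0.004 | curjaw -104.5 dist 0.116 t 14.5
```

```bash
python3 -m jog '[[0.2,0.05,0.002,-0.002,0],[0.2,0.1,0.002,-0.002,0],[0.2,0.114,0.002,-0.002,0],[0.2,0.116,0.002,-0.002,0],[-0.5,0.116,0.002,-0.002,0],[-0.5,0.116,0.002,-0.002,0],[-0.5,0.116,0.002,-0.002,0],[-0.5,0.116,0.002,-0.002,0],[-0.5,0.116,0.002,-0.002,0],[-0.5,0.116,0.002,-0.002,0]]' 40;  python3 - <<'E'
from h import *
st();go(.63,-.085,.15,-83.2)
E
```

```text
time_s: 15.5
position: [0.4908, 0.2527, -0.0147]
tool_rot: [[0.004, 0.968, -0.25], [0.0, -0.25, -0.968], [-1.0, 0.003, -0.001]]
ft_force: [0.7, -3.5, 6.7]
grip_width: 0.0307
t 15.5 p [ 0.4908  0.2527 -0.0147] w 0.0307 f [ 0.7 -3.5  6.7] q [ 15.   36.8  90.5  -0.   52.5 119.5]
R y [ 0.968 -0.25   0.003] z [-0.25  -0.968 -0.001]
rows dx,dy,dz,yaw: [-0.1643  0.2199  0.2919] -0.372 | curjaw -104.5 dist 0.401 t 15.5
```

```bash
python3 -m jog '[[-0.5,-0.05,0,0,0],[-0.5,-0.1,0,0,0],[-0.5,-0.14,0,0,0],[-0.5,-0.155,0.028,0.037,-0.05],[-0.5,-0.155,0.055,0.074,-0.1],[-0.5,-0.155,0.083,0.111,-0.15],[-0.5,-0.155,0.11,0.148,-0.2],[-0.5,-0.155,0.138,0.185,-0.25],[-0.5,-0.155,0.166,0.222,-0.3],[-0.5,-0.155,0.193,0.259,-0.35],[-0.5,-0.145,0.22,0.292,-0.372],[-0.5,-0.145,0.22,0.292,-0.372],[-0.5,-0.145,0.22,0.292,-0.372]]' 40;  python3 - <<'E'
from h import *
im=env.get_image('wrist');cv2.imwrite('pics/w15.png',im[:,:,::-1])
st();go(.63,-.085,.045,-83.2)
E
```

```text
time_s: 16.8
position: [0.6291, -0.0855, 0.1285]
tool_rot: [[-0.0, 0.993, 0.117], [0.001, 0.117, -0.993], [-1.0, -0.0, -0.001]]
ft_force: [0.5, 1.4, -0.8]
grip_width: 0.0301
t 16.85 p [ 0.6291 -0.0845  0.129 ] w 0.0306 f [-0.1 -0.2 -0.8] q [-18.3  33.8  67.1   0.   79.1  64.9]
R y [0.993 0.118 0.   ] z [ 0.118 -0.993 -0.   ]
rows dx,dy,dz,yaw: [0.084  0.0009 0.0006] -0.0 | curjaw -83.2 dist 0.084 t 16.85
```

View pics/w15.png

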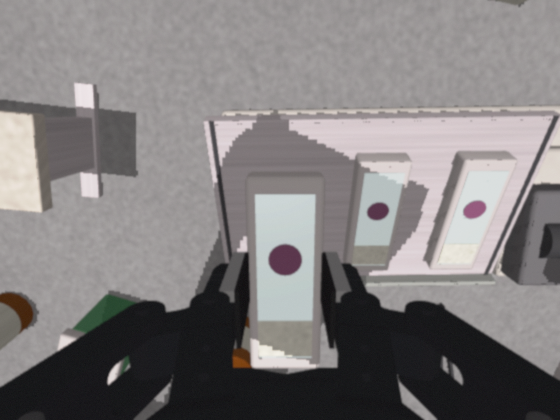

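```bash
python3 -m jog '[[-0.5,0.04,0.001,0,0],[-0.5,0.062,0.001,0,0],[-0.5,0.07,0.001,0,0],[-0.5,0.074,0.001,0,0],[-0.5,0.078,0.001,0,0],[-0.5,0.082,0.001,0,0],[-0.5,0.086,0.001,0,0],[-0.5,0.087,0.001,0,0],[-0.5,0.087,0.001,0,0],[-0.2,0.085,0.001,0,0],[-0.15,0.084,0.001,0,0],[-0.05,0.084,0.001,0,0],[-0.05,0.084,0.001,0,0],[-0.05,0.04,0.001,0,0],[-0.05,-0.01,0.001,0,0],[-0.05,-0.01,0.001,0,0]]' 25;  python3 - <<'E'
from h import *
im=env.get_image('wrist');cv2.imwrite('pics/w16.png',im[:,:,::-1])
st()
E
```

```text
time_s: 18.45
position: [0.6332, -0.0857, 0.1458]
tool_rot: [[0.012, 0.993, 0.119], [-0.004, 0.119, -0.993], [-1.0, 0.012, 0.005]]
ft_force: [-0.2, -0.2, 0.8]
grip_width: 0.0403
t 18.5 p [ 0.6318 -0.0853  0.1421] w 0.0404 f [-0.9 -0.4 -0.9] q [-18.3  33.2  65.8   0.   80.5  64.9]
R y [0.993 0.119 0.006] z [ 0.119 -0.993  0.003]
```

View pics/w16.png

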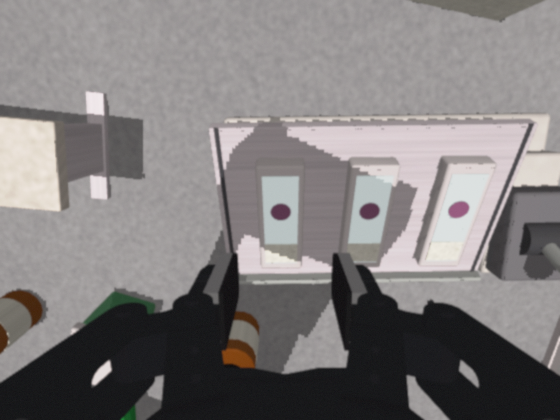

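All three carriers are flat on the bed at (280,212), (370,212) and (457,210). Next is bottle B at about (.4875,-.059).

```bash
python3 - <<'E'
from h import *
go(.4875,-.059,.002,-88.5)
# ledge from this wrist view: right end corners
for q in [(62,122),(62,208)]: print(atz('wrist',*q,.11))
E
```

```text
rows dx,dy,dz,yaw: [ 0.1391 -0.1411 -0.0436] 0.093 | curjaw -83.2 dist 0.203 t 18.5
[0.67936633 0.04194785 0.11      ]
[0.63033931 0.0441397  0.11      ]
```

```bash
python3 -m jog '[[0.5,0,-0.045,-0.014,0.03],[0.5,0,-0.09,-0.028,0.06],[0.5,0,-0.13,-0.04,0.09],[0.5,0,-0.141,-0.044,0.093],[0.5,0,-0.141,-0.044,0.093],[0.5,0,-0.141,-0.044,0.093]]' 30;  python3 - <<'E'
from h import *
im=env.get_image('wrist');cv2.imwrite('pics/w17.png',im[:,:,::-1])
st();go(.4875,-.059,.002,-88.5)
E
```

```text
time_s: 19.1
position: [0.4856, -0.0581, 0.1382]
tool_rot: [[-0.0, 1.0, 0.026], [0.0, 0.026, -1.0], [-1.0, -0.0, -0.0]]
ft_force: [0.9, -0.1, -0.5]
grip_width: 0.064
t 19.15 p [ 0.4859 -0.0582  0.1382] w 0.064 f [ 0.1 -0.  -0.1] q [-20.7  19.7  90.4   0.   69.9  67.8]
R y [ 1.     0.026 -0.   ] z [ 0.026 -1.    -0.   ]
rows dx,dy,dz,yaw: [0.1362 0.0016 0.0009] -0.0 | curjaw -88.5 dist 0.136 t 19.15
```

View pics/w17.png

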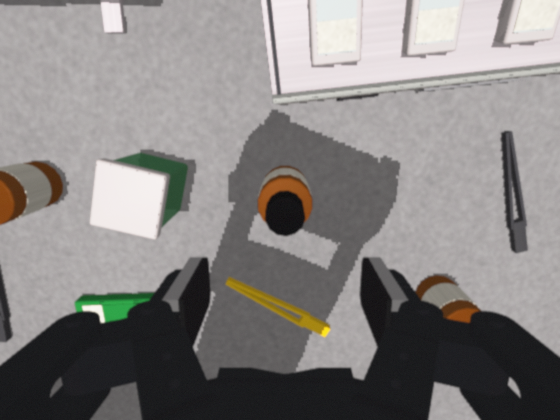

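```bash
python3 -m jog '[[0.5,0.05,0.002,0,0],[0.5,0.1,0.002,0,0],[0.5,0.13,0.002,0,0],[0.5,0.136,0.002,0,0],[0.5,0.136,0.002,0,0],[-0.3,0.136,0.002,0,0],[-0.3,0.136,0.002,0,0],[-0.3,0.136,0.002,0,0],[-0.3,0.136,0.002,0,0],[-0.3,0.136,0.002,0,0],[-0.3,0.136,0.002,0,0]]' 30;  python3 - <<'E'
from h import *
im=env.get_image('scene');crop('s18.png',im,200,140,160,130,5)
st();go(.651,.097,.16,-88.5)
E
```

```text
time_s: 20.25
position: [0.4883, -0.0582, 0.0042]
tool_rot: [[0.004, 1.0, 0.026], [-0.001, 0.026, -1.0], [-1.0, 0.004, 0.001]]
ft_force: [0.4, 0.1, 7.8]
grip_width: 0.0393
t 20.3 p [ 0.4883 -0.0582  0.0042] w 0.0394 f [1.1 0.7 6.4] q [-20.6  31.   99.5   0.   49.3  67.9]
R y [1.    0.026 0.004] z [ 0.026 -1.     0.001]
rows dx,dy,dz,yaw: [-0.1554  0.1672 -0.1507] -0.0 | curjaw -88.5 dist 0.274 t 20.3
```

View pics/s18.png

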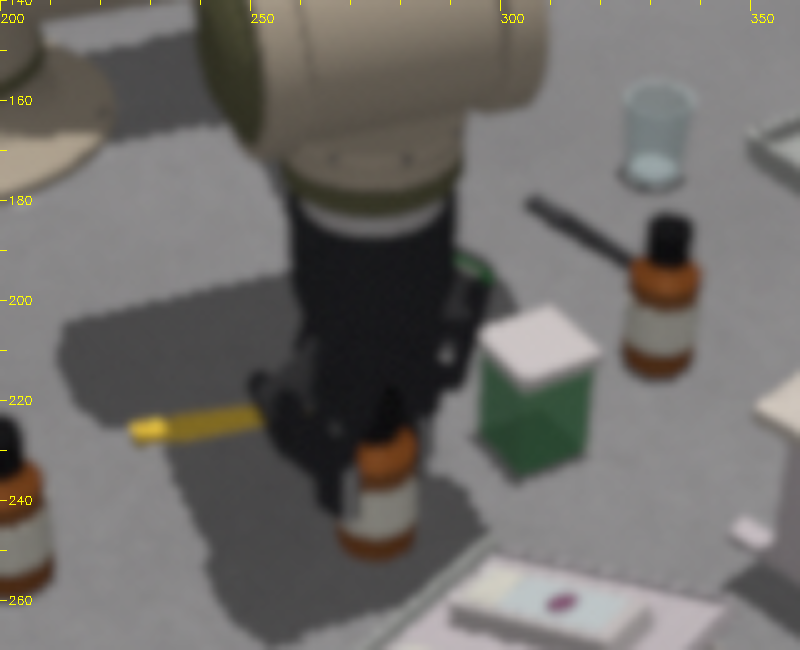

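```bash
python3 -m jog '[[-0.3,-0.05,0,0,0],[-0.3,-0.1,0,0,0],[-0.3,-0.15,0,0,0],[-0.3,-0.155,0.03,-0.03,0],[-0.3,-0.155,0.06,-0.06,0],[-0.3,-0.155,0.09,-0.09,0],[-0.3,-0.155,0.12,-0.12,0],[-0.3,-0.155,0.15,-0.14,0],[-0.3,-0.155,0.168,-0.151,0],[-0.3,-0.155,0.168,-0.151,0],[-0.3,-0.155,0.168,-0.151,0]]' 30;  python3 - <<'E'
from h import *
im=env.get_image('wrist');cv2.imwrite('pics/w19.png',im[:,:,::-1])
im=env.get_image('scene');crop('s19.png',im,300,90,160,130,5)
st()
E
```

```text
time_s: 21.4
position: [0.6508, 0.0974, 0.1577]
tool_rot: [[-0.0, 1.0, 0.026], [-0.0, 0.026, -1.0], [-1.0, -0.0, 0.0]]
ft_force: [-0.3, -0.6, -0.7]
grip_width: 0.0393
t 21.5 p [0.6505 0.0968 0.1581] w 0.0391 f [-0.3  1.2 -0.3] q [-1.8 34.8 60.2 -0.  85.1 86.7]
R y [ 1.     0.025 -0.   ] z [ 0.025 -1.     0.   ]
```

View pics/w19.png

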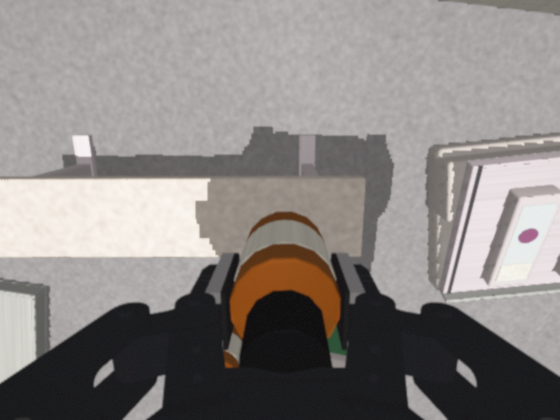

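View pics/s19.png

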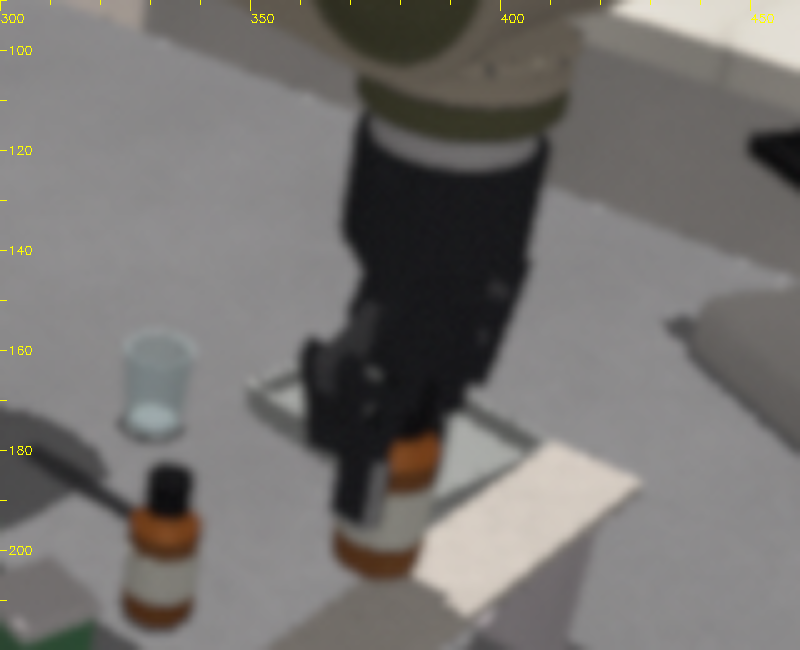

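```bash
python3 - <<'E'
from h import *
for q in [(20,178),(200,178),(360,178),(20,257),(200,257),(360,258)]: print(q,atz('wrist',*q,.11))
E
```

```text
(20, 178) [0.6747066  0.25939514 0.11      ]
(200, 178) [0.67749879 0.14915928 0.11      ]
(360, 178) [0.67998375 0.05105343 0.11      ]
(20, 257) [0.62220932 0.2685856  0.11      ]
(200, 257) [0.62514711 0.15119669 0.11      ]
(360, 258) [0.62705726 0.04665817 0.11      ]
```

```bash
python3 - <<'E'
from h import *
o=env.observe();R=np.array(o['tool_rot']);p=np.array(o['position']);m=env.camera_model('wrist')
off=R.T@(m['origin']-p);Rc=R.T@m['orientation']
# w17 pose
a=np.radians(-88.5);z=np.array([np.cos(a),np.sin(a),0]);x=np.array([0,0,-1.]);y=np.cross(z,x);R17=np.c_[x,y,z];p17=np.array([.4859,-.0582,.1382])
m17=dict(m);m17['origin']=p17+R17@off;m17['orientation']=R17@Rc
print('cap w17',atz(m17,285,214,.09))
q=atz('wrist',285,212,p[2]-.004);print('front base',q,'center x',q[0]-.02,'tcp',p)
E
```

```text
cap w17 [ 0.49115829 -0.0585614   0.09      ]
front base [0.66984153 0.09690972 0.15408983] center x 0.6498415332214489 tcp [0.65051775 0.09683379 0.15808983]
```

```bash
python3 - <<'E'
import cv2
from h import *
a=cv2.imread('pics/w17.png')[:,:,::-1];crop('w17c.png',a,240,150,90,100,6)
a=cv2.imread('pics/w19.png')[:,:,::-1];crop('w19c.png',a,210,190,150,110,5)
E
```

```text
(no output)
```

View pics/w17c.png

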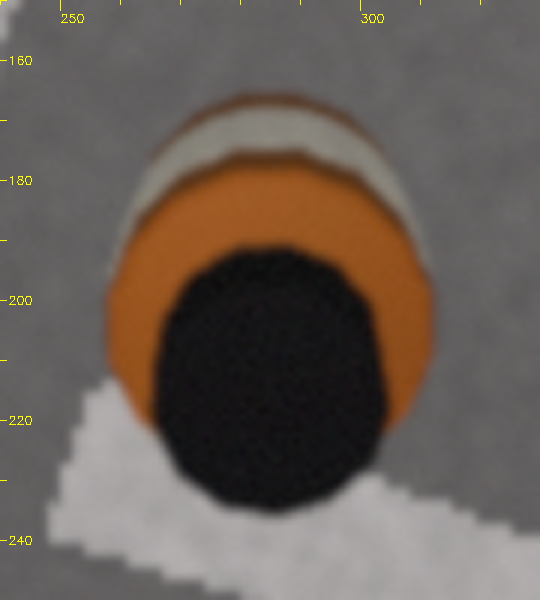

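View pics/w19c.png

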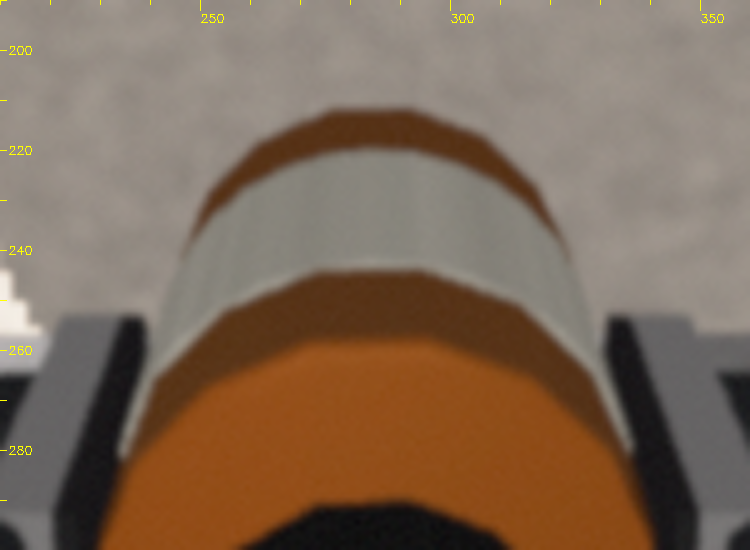

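```bash
python3 -m jog '[[-0.3,0.025,0.002,0,0],[-0.3,0.034,0.002,0,0],[-0.3,0.038,0.002,0,0],[-0.3,0.041,0.002,0,0],[-0.3,0.043,0.002,0,0],[-0.3,0.043,0.002,0,0]]' 30;  python3 - <<'E'
from h import *
im=env.get_image('wrist');crop('w20.png',im,180,140,200,150,4)
im=env.get_image('scene');crop('s20.png',im,320,130,110,100,7)
st()
E
```

```text
time_s: 22.1
position: [0.6532, 0.0974, 0.115]
tool_rot: [[0.001, 1.0, 0.026], [-0.0, 0.026, -1.0], [-1.0, 0.001, 0.0]]
ft_force: [-0.3, 0.0, -1.0]
grip_width: 0.039
t 22.2 p [0.6533 0.0975 0.1151] w 0.0392 f [-0.3  0.4 -1. ] q [-1.8 37.  63.3  0.  79.7 86.8]
R y [1.    0.026 0.001] z [ 0.026 -1.     0.   ]
```

View pics/w20.png

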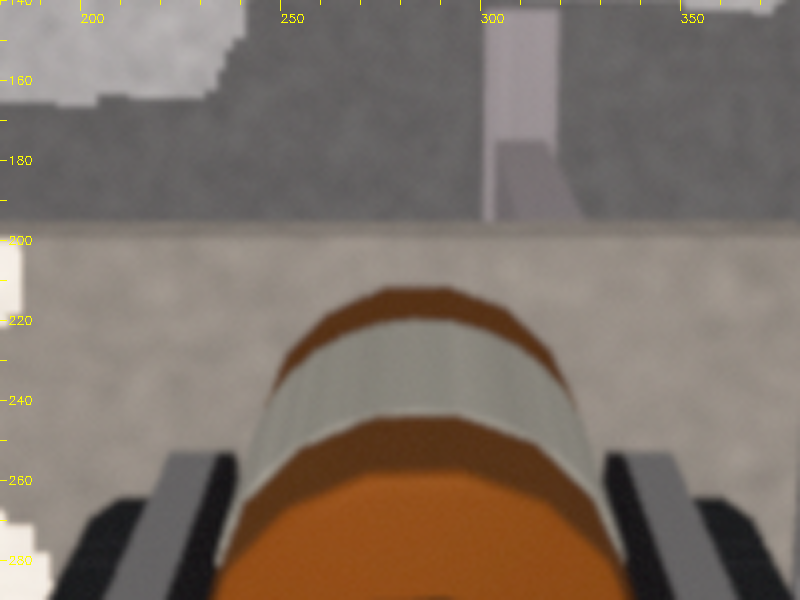

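View pics/s20.png

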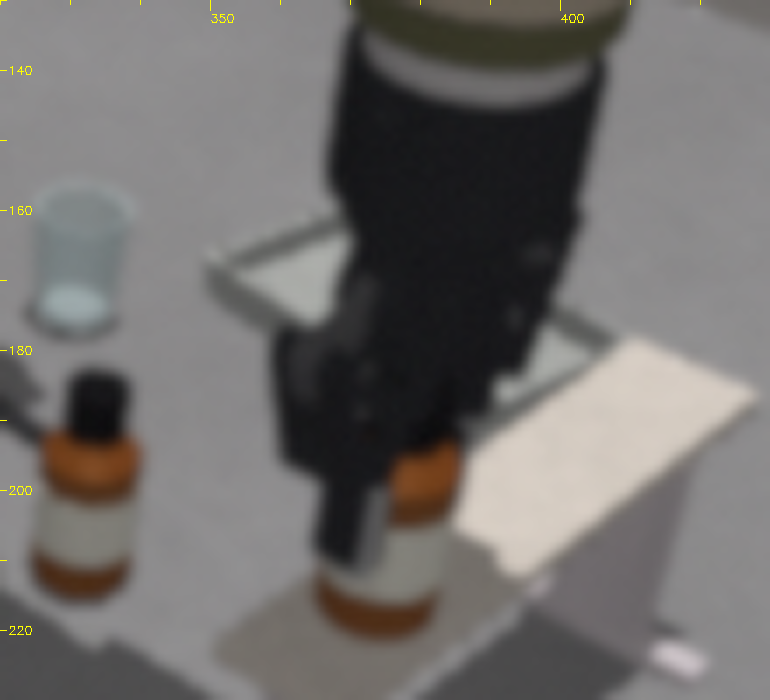

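```bash
python3 - <<'E'
from h import *
a=atz('wrist',285,199.5,.11);b=atz('wrist',285,211.8,.111);print(a,b,'front gap',a[0]-b[0])
E
```

```text
[0.67880953 0.09770174 0.11      ] [0.672721   0.09754309 0.111     ] front gap 0.006088528503380597
```

The front gap is 6.1 mm and the ideal is 6.0, so it's centred. Releasing.

```bash
python3 -m jog '[[-0.3,0.001,0,0,0],[-0.3,0.001,0,0,0],[0,0.001,0,0,0],[0.1,0.001,0,0,0],[0.2,0.001,0,0,0],[0.2,0.001,0,0,0],[0.2,-0.04,0,0,0],[0.2,-0.09,0,0,0],[0.2,-0.1,0,0,0]]' 20;  python3 - <<'E'
from h import *
im=env.get_image('wrist');crop('w21.png',im,180,140,200,150,4)
st();go(.486,.1515,.13,-90)
E
```

```text
time_s: 23.1
position: [0.6549, 0.0975, 0.221]
tool_rot: [[0.01, 1.0, 0.026], [-0.0, 0.026, -1.0], [-1.0, 0.01, 0.001]]
ft_force: [-0.0, 0.6, 0.1]
grip_width: 0.0509
t 23.15 p [0.6546 0.0975 0.2199] w 0.0512 f [-0.3 -0.8  1. ] q [-1.8 33.  53.4  0.  93.1 86.8]
R y [1.    0.026 0.009] z [ 0.026 -1.     0.   ]
rows dx,dy,dz,yaw: [ 0.0884 -0.1679 -0.0584] 0.026 | curjaw -88.5 dist 0.199 t 23.15
```

View pics/w21.png

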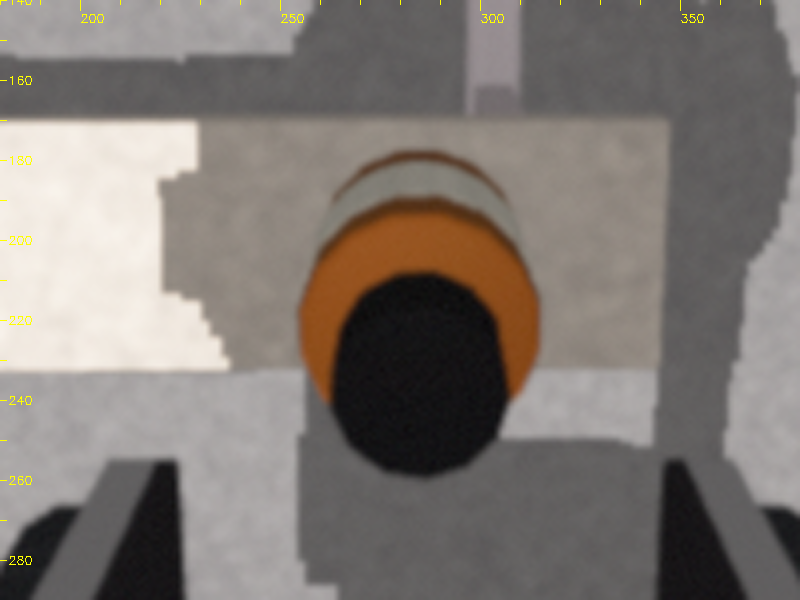

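```bash
python3 -m jog '[[0.2,0,-0.045,-0.015,0],[0.4,0,-0.09,-0.03,0.02],[0.5,0.02,-0.13,-0.045,0.026],[0.5,0.06,-0.16,-0.058,0.026],[0.5,0.088,-0.168,-0.058,0.026],[0.5,0.088,-0.168,-0.058,0.026],[0.5,0.088,-0.168,-0.058,0.026]]' 30;  python3 - <<'E'
from h import *
im=env.get_image('wrist');cv2.imwrite('pics/w22.png',im[:,:,::-1])
st()
E
```

```text
time_s: 23.85
position: [0.4844, 0.151, 0.1269]
tool_rot: [[-0.0, 1.0, -0.0], [-0.0, -0.0, -1.0], [-1.0, -0.0, 0.0]]
ft_force: [0.1, -0.8, 0.3]
grip_width: 0.064
t 23.9 p [0.4851 0.1509 0.1276] w 0.0643 f [0.3 0.1 0.6] q [ 3.9 22.1 88.6 -0.  69.2 93.9]
R y [ 1.    -0.001  0.002] z [-0.001 -1.    -0.   ]
```

View pics/w22.png

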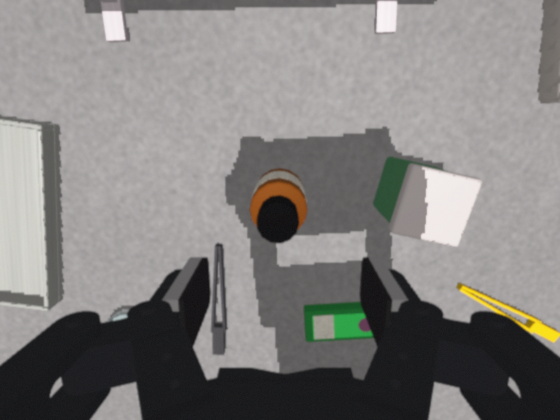

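```bash
python3 - <<'E'
from h import *
a=atz('wrist',279,169.5,0);print(a); print(atz('wrist',278,221,.09))
go(a[0]-.02,atz('wrist',278,221,.09)[1],.003,-90)
E
```

```text
[0.50604154 0.15530445 0.        ]
[0.48921695 0.15466751 0.09      ]
rows dx,dy,dz,yaw: [ 0.1246  0.0007 -0.0037] -0.001 | curjaw -90.0 dist 0.125 t 23.9
```

```bash
python3 -m jog '[[0.5,0.05,0.002,-0.004,0],[0.5,0.1,0.002,-0.004,0],[0.5,0.12,0.002,-0.004,0],[0.5,0.125,0.002,-0.004,0],[0.5,0.125,0.002,-0.004,0],[-0.3,0.125,0.002,-0.004,0],[-0.3,0.125,0.002,-0.004,0],[-0.3,0.125,0.002,-0.004,0],[-0.3,0.125,0.002,-0.004,0],[-0.3,0.125,0.002,-0.004,0],[-0.3,0.125,0.002,-0.004,0],[-0.3,0.06,0.002,-0.004,0],[-0.3,0.01,0.002,-0.004,0],[-0.3,-0.035,0.002,-0.004,0],[-0.3,-0.035,0.002,-0.004,0]]' 30;  python3 - <<'E'
from h import *
st();go(.6495,.256,.16,-88.5)
E
```

```text
time_s: 25.4
position: [0.4878, 0.1554, 0.1678]
tool_rot: [[0.011, 1.0, 0.0], [0.001, 0.0, -1.0], [-1.0, 0.011, -0.001]]
ft_force: [0.3, 0.6, -2.4]
grip_width: 0.0391
t 25.4 p [0.4878 0.1554 0.1678] w 0.0391 f [ 0.3  0.6 -2.4] q [ 4.4 19.7 84.8  0.  74.8 94.4]
R y [1.    0.    0.011] z [ 0.    -1.    -0.001]
rows dx,dy,dz,yaw: [ 0.0097  0.1616 -0.1006] -0.026 | curjaw -90.0 dist 0.191 t 25.4
```

```bash
python3 -m jog '[[-0.3,0,0.04,-0.025,-0.01],[-0.3,0,0.08,-0.05,-0.02],[-0.3,0.005,0.12,-0.075,-0.026],[-0.3,0.01,0.15,-0.095,-0.026],[-0.3,0.03,0.162,-0.101,-0.026],[-0.3,0.044,0.162,-0.101,-0.026],[-0.3,0.044,0.162,-0.101,-0.026],[-0.3,0.044,0.162,-0.101,-0.026]]' 30;  python3 - <<'E'
from h import *
im=env.get_image('wrist');crop('w23.png',im,180,140,200,150,4)
st()
E
```

```text
time_s: 26.2
position: [0.6475, 0.256, 0.1179]
tool_rot: [[-0.0, 1.0, 0.026], [-0.0, 0.026, -1.0], [-1.0, -0.0, 0.0]]
ft_force: [0.0, 0.5, -0.9]
grip_width: 0.0394
t 26.25 p [0.6477 0.256  0.1185] w 0.0393 f [-0.3  0.1 -0.8] q [ 11.9  40.5  55.7  -0.   83.8 100.4]
R y [1.    0.026 0.001] z [ 0.026 -1.    -0.   ]
```

View pics/w23.png

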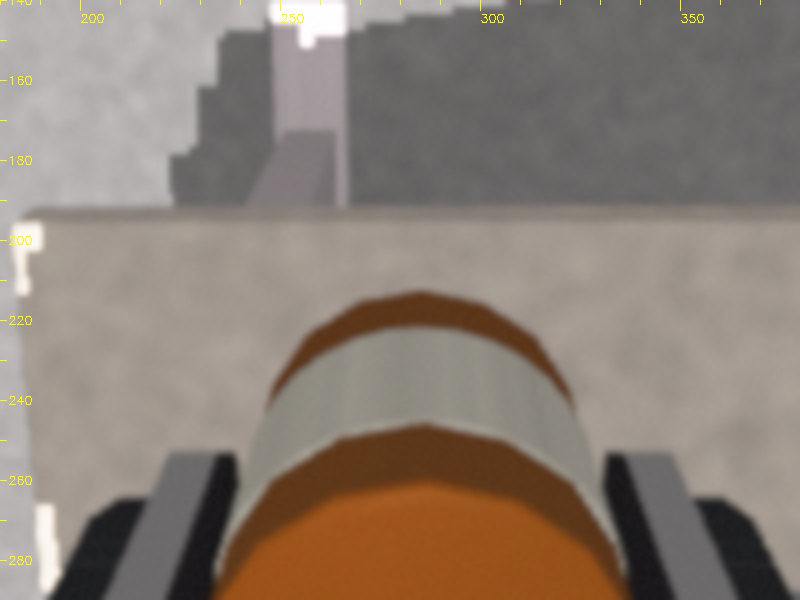

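```bash
python3 - <<'E'
from h import *
a=atz('wrist',285,195,.11);b=atz('wrist',285,213,.1145);print(a,b,'front gap',a[0]-b[0]);print(atz('wrist',187,200,.11))
E
```

```text
[0.67471869 0.25621599 0.11      ] [0.66653579 0.25600934 0.1145    ] front gap 0.008182897173495629
[0.6708264  0.30594848 0.11      ]
```

```bash
python3 -m jog '[[-0.3,0.001,0.002,0,0],[-0.3,0.003,0.002,0,0],[-0.3,0.0045,0.002,0,0],[-0.3,0.0045,0.002,0,0]]' 30;  python3 - <<'E'
from h import *
im=env.get_image('wrist');crop('w24.png',im,180,140,200,150,4)
st()
E
```

```text
time_s: 26.65
position: [0.6497, 0.2561, 0.1132]
tool_rot: [[0.0, 1.0, 0.026], [0.0, 0.026, -1.0], [-1.0, 0.0, -0.0]]
ft_force: [-0.2, 0.5, 0.1]
grip_width: 0.0391
t 26.7 p [0.6497 0.2561 0.1132] w 0.0391 f [-0.2  0.7 -0.4] q [ 11.8  40.9  55.7  -0.   83.4 100.3]
R y [1.    0.026 0.   ] z [ 0.026 -1.     0.   ]
```

View pics/w24.png

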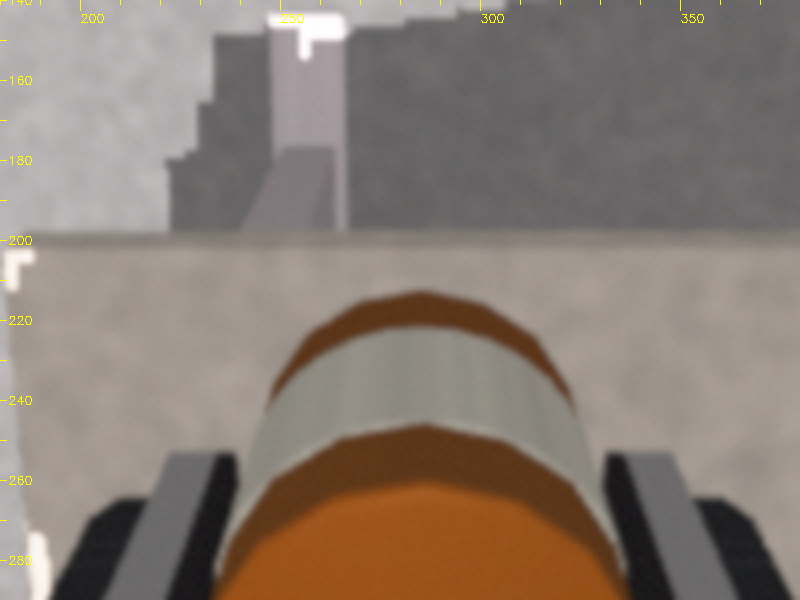

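```bash
python3 -m jog '[[-0.3,0.001,0,0,0],[-0.3,0.001,0,0,0],[0,0.001,0,0,0],[0.1,0.001,0,0,0],[0.2,0.001,0,0,0],[0.2,0.001,0,0,0],[0.2,-0.04,0,0,0],[0.2,-0.09,0,0,0],[0.2,-0.1,0,0,0]]' 20;  python3 - <<'E'
from h import *
im=env.get_image('wrist');cv2.imwrite('pics/w25.png',im[:,:,::-1])
im=env.get_image('top');cv2.imwrite('pics/t25.png',im[:,:,::-1])
st()
E
```

```text
time_s: 27.6
position: [0.6513, 0.2566, 0.2198]
tool_rot: [[0.01, 1.0, 0.026], [0.002, 0.026, -1.0], [-1.0, 0.01, -0.002]]
ft_force: [0.0, -0.5, 0.9]
grip_width: 0.0515
t 27.7 p [0.6504 0.2563 0.2155] w 0.0514 f [-0.9  0.2 -0.1] q [ 11.8  37.5  45.6   0.   96.6 100.4]
R y [1.    0.026 0.005] z [ 0.026 -1.    -0.001]
```

View pics/w25.png

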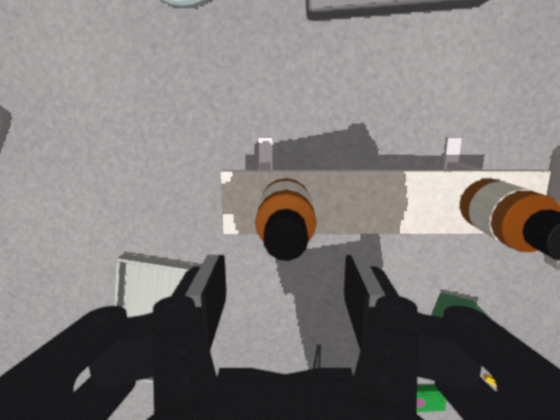

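View pics/t25.png

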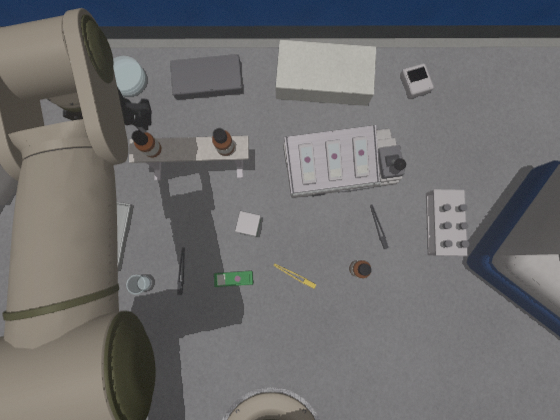

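Both bottles stand on the ledge. Now bottle C, the last one.

```bash
python3 -c "
from h import *
go(.388,-.203,.14,-90)"
```

```text
rows dx,dy,dz,yaw: [ 0.0738 -0.2745  0.4524] 0.026 | curjaw -88.5 dist 0.534 t 27.7
```

```bash
python3 -m jog '[[0.2,0,-0.045,0.01,0],[0.2,0,-0.08,0.045,0],[0.2,0,-0.105,0.087,0],[0.2,0,-0.13,0.13,0],[0.2,0,-0.155,0.173,0],[0.2,0,-0.175,0.217,0],[0.2,0,-0.195,0.26,0],[0.5,0,-0.22,0.304,0.01],[0.5,0,-0.24,0.348,0.02],[0.5,0.02,-0.26,0.39,0.026],[0.5,0.05,-0.272,0.43,0.026],[0.5,0.074,-0.2745,0.452,0.026],[0.5,0.074,-0.2745,0.452,0.026],[0.5,0.074,-0.2745,0.452,0.026]]' 30;  python3 - <<'E'
from h import *
im=env.get_image('wrist');cv2.imwrite('pics/w26.png',im[:,:,::-1])
st()
E
```

```text
time_s: 29.1
position: [0.3863, -0.2022, 0.1381]
tool_rot: [[-0.002, 1.0, -0.001], [0.002, -0.001, -1.0], [-1.0, -0.002, -0.002]]
ft_force: [-0.8, 0.6, 0.7]
grip_width: 0.0642
t 29.15 p [ 0.3868 -0.202   0.1389] w 0.064 f [ 0.  -0.6  0.5] q [-43.2  14.8  97.9   0.   67.4  46.8]
R y [ 1.     0.    -0.001] z [ 0.    -1.    -0.001]
```

View pics/w26.png

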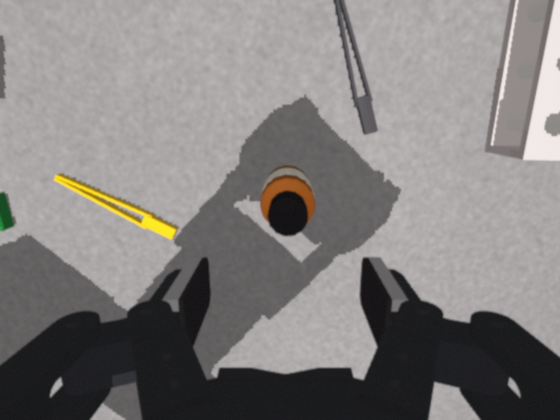

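```bash
python3 -m jog '[[0.5,0.05,0.002,0.001,0],[0.5,0.1,0.002,0.001,0],[0.5,0.13,0.002,0.001,0],[0.5,0.136,0.002,0.001,0],[0.5,0.136,0.002,0.001,0],[-0.3,0.136,0.002,0.001,0],[-0.3,0.136,0.002,0.001,0],[-0.3,0.136,0.002,0.001,0],[-0.3,0.136,0.002,0.001,0],[-0.3,0.136,0.002,0.001,0],[-0.3,0.136,0.002,0.001,0],[-0.3,0.08,0.002,0.001,0],[-0.3,0.03,0.002,0.001,0],[-0.3,-0.02,0.002,0.001,0],[-0.3,-0.035,0.002,0.001,0],[-0.3,-0.035,0.002,0.001,0]]' 30;  python3 - <<'E'
from h import *
st();go(.651,.177,.118,-88.5)
E
```

```text
time_s: 30.75
position: [0.39, -0.2046, 0.1781]
tool_rot: [[0.006, 1.0, 0.0], [-0.006, 0.0, -1.0], [-1.0, 0.006, 0.006]]
ft_force: [-0.1, -0.3, -1.2]
grip_width: 0.0392
t 30.75 p [ 0.39   -0.2046  0.1781] w 0.0392 f [-0.1 -0.3 -1.2] q [-43.2  12.2  94.    0.   73.3  46.8]
R y [1.    0.    0.006] z [ 0.    -1.     0.006]
rows dx,dy,dz,yaw: [ 0.0595  0.2606 -0.3819] -0.026 | curjaw -90.0 dist 0.466 t 30.75
```

```bash
python3 -m jog '[[-0.3,0,0.012,-0.045,0],[-0.3,0,0.024,-0.09,0],[-0.3,0,0.036,-0.135,0],[-0.3,0,0.048,-0.18,0],[-0.3,0,0.06,-0.225,0],[-0.3,0,0.07,-0.27,0],[-0.3,0,0.08,-0.315,-0.01],[-0.3,0,0.1,-0.36,-0.02],[-0.3,0,0.11,-0.382,-0.026],[-0.3,0,0.15,-0.382,-0.026],[-0.3,0.01,0.19,-0.382,-0.026],[-0.3,0.01,0.23,-0.382,-0.026],[-0.3,0.02,0.255,-0.382,-0.026],[-0.3,0.04,0.26,-0.382,-0.026],[-0.3,0.056,0.26,-0.382,-0.026],[-0.3,0.06,0.26,-0.382,-0.026],[-0.3,0.06,0.26,-0.382,-0.026]]' 30;  python3 - <<'E'
from h import *
im=env.get_image('wrist');crop('w27.png',im,180,140,200,150,4)
st()
E
```

```text
time_s: 32.45
position: [0.649, 0.178, 0.1137]
tool_rot: [[0.0, 1.0, 0.026], [-0.0, 0.026, -1.0], [-1.0, 0.0, 0.0]]
ft_force: [0.6, -0.2, 2.1]
grip_width: 0.0391
t 32.5 p [0.649  0.178  0.1138] w 0.0392 f [ 0.2 -1.1  1.2] q [ 5.3 38.3 60.9 -0.  80.8 93.8]
R y [1.    0.026 0.   ] z [ 0.026 -1.     0.   ]
```

View pics/w27.png

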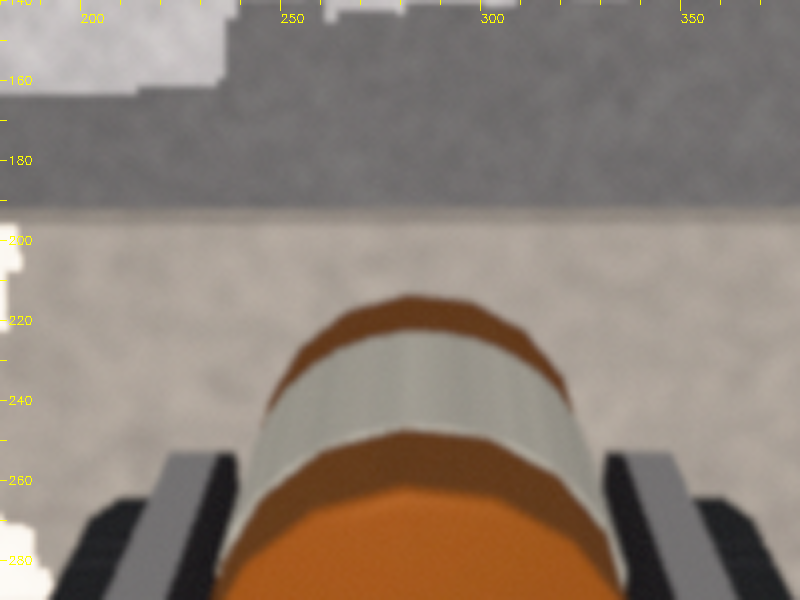

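```bash
python3 -m jog '[[-0.3,-0.003,0,0,0],[-0.3,-0.003,0.003,0,0],[-0.3,-0.001,0.003,0,0],[-0.3,0,0.003,0,0],[-0.3,0,0.003,0,0]]' 30;  python3 - <<'E'
from h import *
im=env.get_image('wrist');crop('w28.png',im,180,140,200,150,4)
st()
E
```

```text
time_s: 33.0
position: [0.6519, 0.1782, 0.1138]
tool_rot: [[-0.001, 1.0, 0.026], [-0.0, 0.026, -1.0], [-1.0, -0.001, 0.0]]
ft_force: [-0.2, -0.7, -0.7]
grip_width: 0.0392
t 33.05 p [0.6519 0.1783 0.1138] w 0.0393 f [-0.1  0.2 -1.2] q [ 5.3 38.6 60.3  0.  81.2 93.8]
R y [ 1.     0.026 -0.001] z [ 0.026 -1.    -0.   ]
```

View pics/w28.png

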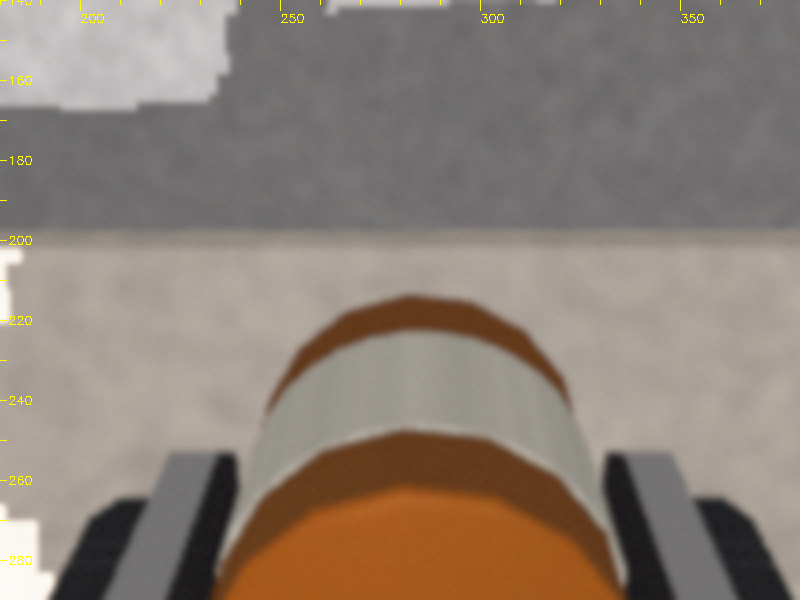

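```bash
python3 -m jog '[[-0.3,0.001,0,0,0],[-0.3,0.001,0,0,0],[0,0.001,0,0,0],[0.1,0.001,0,0,0],[0.15,0.001,0,0,0],[0.15,0.001,0,0,0],[0.15,-0.04,0,0,0],[0.15,-0.09,0,0,0],[0.15,-0.11,0,0,0],[0.15,-0.11,0,0,0]]' 20;  python3 - <<'E'
from h import *
im=env.get_image('wrist');cv2.imwrite('pics/w29.png',im[:,:,::-1])
im=env.get_image('scene');cv2.imwrite('pics/s29.png',im[:,:,::-1])
st();go(.383,.209,.09,-92.3)
E
```

```text
time_s: 34.05
position: [0.6532, 0.1784, 0.2281]
tool_rot: [[0.007, 1.0, 0.026], [0.001, 0.026, -1.0], [-1.0, 0.007, -0.001]]
ft_force: [0.9, 0.6, -0.0]
grip_width: 0.0493
t 34.15 p [0.6518 0.1782 0.2235] w 0.0488 f [ 0.4  0.8 -1.1] q [ 5.3 34.8 49.5 -0.  95.8 93.8]
R y [ 1.     0.026 -0.001] z [ 0.026 -1.     0.   ]
rows dx,dy,dz,yaw: [ 0.1337 -0.2678 -0.0377] 0.066 | curjaw -88.5 dist 0.302 t 34.15
```

View pics/w29.png

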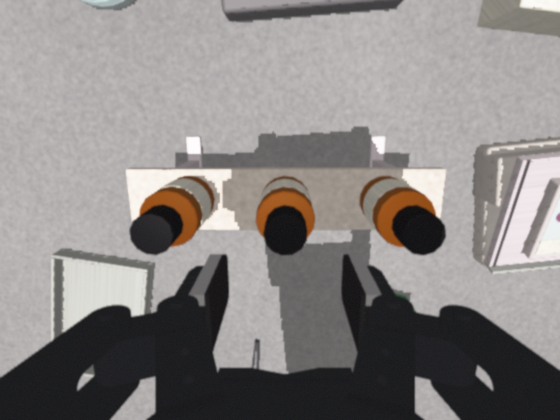

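View pics/s29.png

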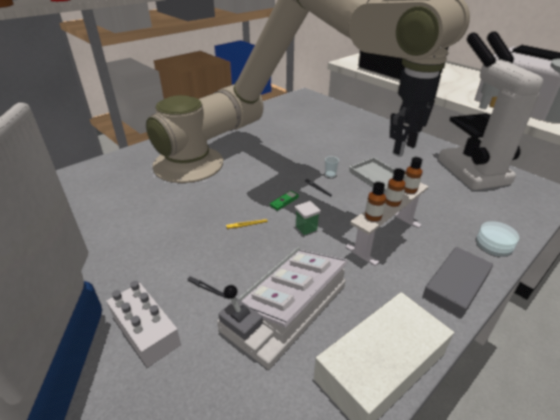

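```bash
python3 -m jog '[[0,0,-0.045,-0.005,0],[0,0,-0.09,-0.01,0.01],[0,0,-0.14,-0.02,0.02],[0,0.03,-0.185,-0.03,0.04],[0,0.08,-0.23,-0.038,0.06],[-0.1,0.12,-0.26,-0.038,0.066],[-0.1,0.134,-0.267,-0.038,0.066],[-0.1,0.134,-0.267,-0.038,0.066],[-0.1,0.134,-0.267,-0.038,0.066]]' 30;  python3 - <<'E'
from h import *
im=env.get_image('wrist');cv2.imwrite('pics/w30.png',im[:,:,::-1])
st()
E
```

```text
time_s: 35.05
position: [0.3838, 0.2093, 0.0895]
tool_rot: [[-0.002, 0.999, -0.04], [-0.001, -0.04, -0.999], [-1.0, -0.002, 0.001]]
ft_force: [0.2, 0.4, 0.9]
grip_width: 0.0381
t 35.1 p [0.385  0.2094 0.0902] w 0.0384 f [0.7 0.3 0.4] q [ 13.   18.8 101.9  -0.   59.2 105.3]
R y [ 0.999 -0.04   0.   ] z [-0.04  -0.999 -0.   ]
```

View pics/w30.png

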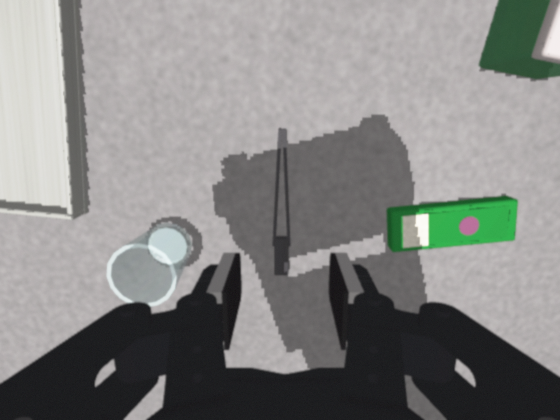

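Dark forceps F0 run from (282,128) to (281,275), with the beaker base at (168,243).

```bash
python3 - <<'E'
from h import *
a=atz('wrist',282.5,128,.006);b=atz('wrist',281,275,.006);d=a-b;c=(a+b)/2;y=np.degrees(np.arctan2(d[1],d[0]))
print(a,b,c,y,np.linalg.norm(d),'beaker',atz('wrist',168,243,.0))
go(c[0],c[1],-.018,y-90)
l=np.array([atz('wrist',*q,.02) for q in [(77,0),(78,217)]]);print('tray wall',l)
E
```

```text
[0.44158345 0.20828582 0.006     ] [0.33053997 0.21407956 0.006     ] [0.38606171 0.21118269 0.006     ] -2.9867188245359295 0.11119451952070496 beaker [0.35819301 0.30036475 0.        ]
rows dx,dy,dz,yaw: [ 0.1082  0.001  -0.0018] 0.012 | curjaw -92.3 dist 0.108 t 35.1
tray wall [[0.52138139 0.327276   0.02      ]
 [0.38741124 0.3532528  0.02      ]]
```

```bash
python3 -m jog '[[-0.1,0.05,0.001,-0.002,0.012],[-0.1,0.09,0.001,-0.002,0.012],[-0.2,0.105,0.001,-0.002,0.012],[-0.3,0.109,0.001,-0.002,0.012],[-0.5,0.109,0.001,-0.002,0.012],[-1,0.109,0.001,-0.002,0.012],[-1,0.109,0.001,-0.002,0.012],[-1,0.109,0.001,-0.002,0.012],[-1,0.109,0.001,-0.002,0.012],[-1,0.109,0.001,-0.002,0.012]]' 40;  python3 - <<'E'
from h import *
im=env.get_image('wrist');cv2.imwrite('pics/w31.png',im[:,:,::-1])
st()
E
```

```text
time_s: 36.1
position: [0.3863, 0.2115, -0.0178]
tool_rot: [[0.003, 0.999, -0.052], [0.001, -0.052, -0.999], [-1.0, 0.003, -0.001]]
ft_force: [0.8, -0.6, 7.9]
grip_width: 0.01
t 36.15 p [ 0.3863  0.2115 -0.0178] w 0.0097 f [ 0.4 -0.3  7.9] q [ 13.2  30.2 108.6  -0.   41.  106.2]
R y [ 0.999 -0.052  0.003] z [-0.052 -0.999 -0.001]
```

View pics/w31.png

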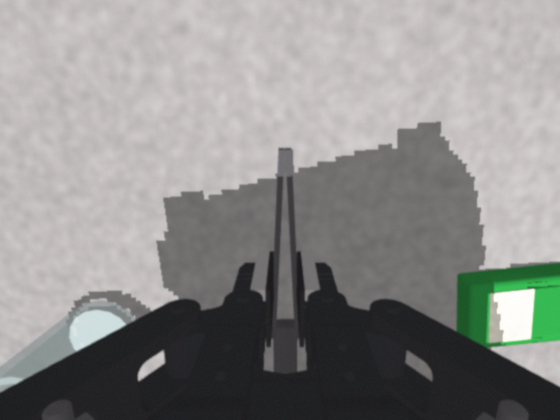

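```bash
python3 -m jog '[[-1,-0.05,0,0,0],[-1,-0.1,0,0,0],[-1,-0.11,0,0,0],[-1,-0.11,0,0,0]]' 40;  python3 - <<'E'
from h import *
im=env.get_image('wrist');cv2.imwrite('pics/w32.png',im[:,:,::-1])
st();go(.44,.376,.09,-98.6)
E
```

```text
time_s: 36.55
position: [0.386, 0.2115, 0.0928]
tool_rot: [[0.004, 0.999, -0.052], [0.001, -0.052, -0.999], [-1.0, 0.004, -0.001]]
ft_force: [-0.5, -0.4, -1.4]
grip_width: 0.0094
t 36.6 p [0.3851 0.2113 0.0913] w 0.01 f [-0.2 -0.2 -1. ] q [ 13.2  18.8 101.7   0.   59.4 106.2]
R y [ 0.999 -0.052  0.001] z [-0.052 -0.999 -0.   ]
rows dx,dy,dz,yaw: [ 0.0014  0.0462 -0.1674] 0.098 | curjaw -93.0 dist 0.174 t 36.6
```

View pics/w32.png

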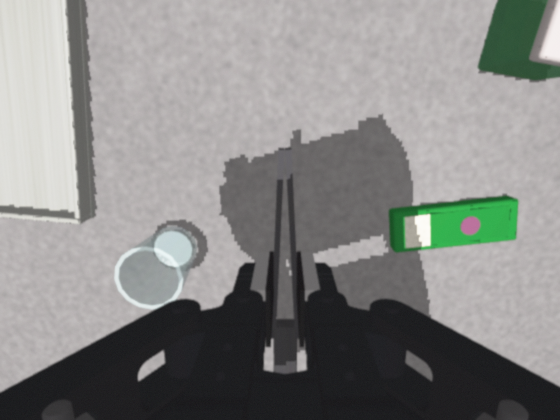

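```bash
python3 -m jog '[[-1,0,0.03,-0.04,0.03],[-1,0,0.046,-0.085,0.06],[-1,0,0.046,-0.13,0.098],[-1,0,0.046,-0.16,0.098],[-1,0,0.046,-0.167,0.098],[-1,0,0.046,-0.167,0.098],[-1,0,0.046,-0.167,0.098]]' 40;  python3 - <<'E'
from h import *
im=env.get_image('wrist');cv2.imwrite('pics/w33.png',im[:,:,::-1])
st();go(.468,.376,-.013,-98.6)
E
```

```text
time_s: 37.3
position: [0.4395, 0.3745, 0.09]
tool_rot: [[-0.002, 0.989, -0.15], [-0.001, -0.15, -0.989], [-1.0, -0.002, 0.002]]
ft_force: [0.1, -0.7, -0.3]
grip_width: 0.0103
t 37.35 p [0.4397 0.3744 0.0905] w 0.0097 f [ 0.7 -0.3 -0.1] q [ 28.7  30.8  80.1  -0.   69.3 127.3]
R y [ 0.989 -0.151 -0.001] z [-0.151 -0.989  0.001]
rows dx,dy,dz,yaw: [ 0.1034  0.0279 -0.006 ] -0.001 | curjaw -98.7 dist 0.107 t 37.35
```

View pics/w33.png

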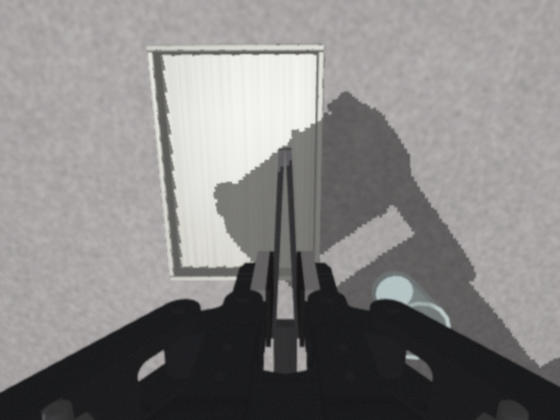

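```bash
python3 - <<'E'
from h import *
l=np.array([atz('wrist',*q,.02) for q in [(148,46),(323,45),(318,275),(170,279)]]);print(l,l.mean(0))
d=l[0]+l[1]-l[2]-l[3];print(np.degrees(np.arctan2(d[1],d[0])),np.linalg.norm(d)/2)
E
```

```text
[[0.55734131 0.44095805 0.02      ]
 [0.54178277 0.33461727 0.02      ]
 [0.38855211 0.35703863 0.02      ]
 [0.40182058 0.46490516 0.02      ]] [0.47237419 0.39937978 0.02      ]
-8.540883657572708 0.15610690001349026
```

```bash
python3 -m jog '[[-1,0,0.029,-0.009,0],[-1,0.05,0.029,-0.009,0],[-1,0.09,0.029,-0.009,0],[-1,0.1,0.029,-0.009,0],[-1,0.103,0.029,-0.009,0],[-1,0.103,0.029,-0.009,0],[-0.6,0.102,0.029,-0.009,0],[-0.5,0.102,0.029,-0.009,0],[-0.5,0.102,0.029,-0.009,0],[-0.5,0.05,0.029,-0.009,0],[-0.5,0,0.0,-0.009,0],[-0.5,0,0.0,-0.009,0]]' 30;  python3 - <<'E'
from h import *
im=env.get_image('wrist');cv2.imwrite('pics/w34.png',im[:,:,::-1])
im=env.get_image('scene');cv2.imwrite('pics/s34.png',im[:,:,::-1])
st();go(.488,-.257,.09,-72)
E
```

```text
time_s: 38.55
position: [0.4414, 0.386, 0.0965]
tool_rot: [[0.007, 0.989, -0.149], [0.004, -0.149, -0.989], [-1.0, 0.006, -0.005]]
ft_force: [0.1, -0.0, 0.1]
grip_width: 0.0215
t 38.65 p [0.4412 0.3852 0.0931] w 0.0216 f [ 0.2 -0.3 -0.5] q [ 29.5  31.2  78.7   0.   69.9 128.1]
R y [ 0.989 -0.149  0.003] z [-0.149 -0.989 -0.002]
rows dx,dy,dz,yaw: [0.0021 0.1417 0.6281] -0.463 | curjaw -98.5 dist 0.644 t 38.65
```

View pics/w34.png

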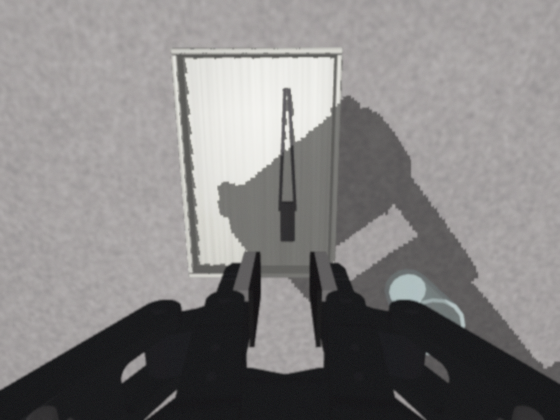

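View pics/s34.png

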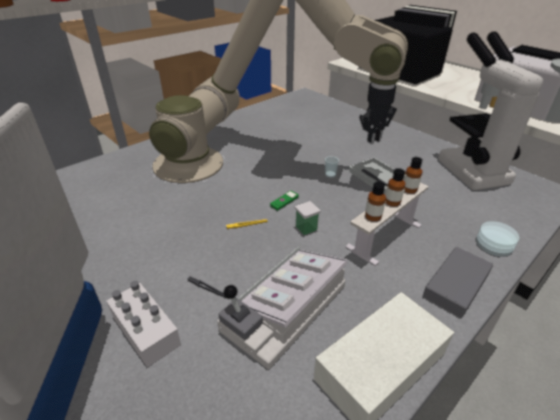

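```bash
python3 -m jog '[[-0.3,0,0.01,0.048,-0.04],[-0.3,0,0.021,0.095,-0.08],[-0.3,0,0.032,0.143,-0.12],[-0.3,0,0.043,0.19,-0.16],[-0.3,0,0.054,0.238,-0.2],[-0.3,0,0.065,0.286,-0.24],[-0.3,0,0.076,0.334,-0.28],[-0.3,0,0.087,0.382,-0.32],[-0.3,0,0.097,0.43,-0.36],[-0.3,0,0.108,0.478,-0.4],[-0.2,0,0.12,0.526,-0.44],[-0.1,0,0.13,0.574,-0.463],[-0.1,0,0.138,0.612,-0.463],[-0.1,0,0.142,0.628,-0.463],[-0.1,0,0.142,0.628,-0.463],[-0.1,0,0.142,0.628,-0.463]]' 30;  python3 - <<'E'
from h import *
im=env.get_image('wrist');cv2.imwrite('pics/w35.png',im[:,:,::-1])
st()
E
```

```text
time_s: 40.25
position: [0.4873, -0.2565, 0.0901]
tool_rot: [[-0.002, 0.951, 0.308], [0.002, 0.308, -0.951], [-1.0, -0.001, -0.002]]
ft_force: [0.6, 0.5, -1.1]
grip_width: 0.0383
t 40.3 p [ 0.4874 -0.2561  0.0905] w 0.0385 f [-0.1  1.   0.4] q [-40.   28.4  84.6   0.   67.1  32. ]
R y [ 0.951  0.309 -0.001] z [ 0.309 -0.951 -0.002]
```

View pics/w35.png

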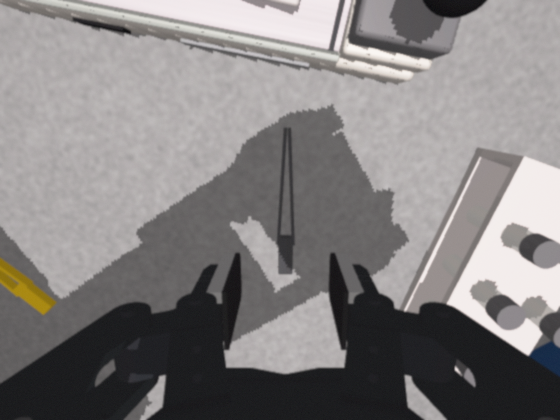

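```bash
python3 - <<'E'
from h import *
a=atz('wrist',287.5,128,.006);b=atz('wrist',286,274,.006);d=a-b;c=(a+b)/2;y=np.degrees(np.arctan2(d[1],d[0]))
print(a,b,c,y,np.linalg.norm(d))
go(c[0],c[1],-.019,y-90)
E
```

```text
[ 0.54166182 -0.2407548   0.006     ] [ 0.43628811 -0.27401067  0.006     ] [ 0.48897497 -0.25738274  0.006     ] 17.515659069223396 0.11049692738522583
rows dx,dy,dz,yaw: [0.1095 0.0012 0.0019] 0.008 | curjaw -72.0 dist 0.109 t 40.3
```

```bash
python3 -m jog '[[-0.1,0.05,0.001,0.002,0.008],[-0.1,0.09,0.001,0.002,0.008],[-0.2,0.105,0.001,0.002,0.008],[-0.3,0.109,0.001,0.002,0.008],[-0.5,0.109,0.001,0.002,0.008],[-1,0.109,0.001,0.002,0.008],[-1,0.109,0.001,0.002,0.008],[-1,0.109,0.001,0.002,0.008],[-1,0.109,0.001,0.002,0.008],[-1,0.109,0.001,0.002,0.008],[-1,0.05,0.001,0.002,0.008],[-1,0,0.001,0.002,0.008],[-1,0,0.001,0.002,0.008]]' 40;  python3 - <<'E'
from h import *
im=env.get_image('wrist');cv2.imwrite('pics/w36.png',im[:,:,::-1])
x=np.array([.989,-.149]);yt=np.array([.149,.989]);t=np.array([.4724,.399])+yt*.02;print(t)
st();go(t[0],t[1],.09,-98.5)
E
```

```text
time_s: 41.6
position: [0.4912, -0.2608, 0.0968]
tool_rot: [[0.008, 0.954, 0.3], [-0.007, 0.3, -0.954], [-1.0, 0.005, 0.009]]
ft_force: [-0.6, 0.2, -0.9]
grip_width: 0.0098
[0.47538 0.41878]
t 41.65 p [ 0.4907 -0.2605  0.0955] w 0.0093 f [ 0.8 -0.5  0.4] q [-40.2  28.3  83.8  -0.   67.4  32.4]
R y [0.954 0.3   0.004] z [ 0.3   -0.954  0.007]
rows dx,dy,dz,yaw: [ 0.0018  0.1892 -0.6525] 0.453 | curjaw -72.5 dist 0.679 t 41.65
```

View pics/w36.png

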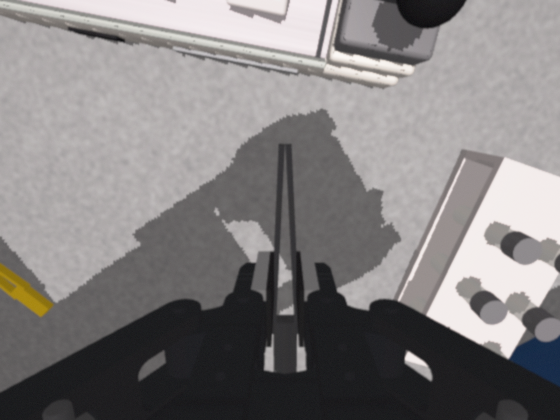

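```bash
python3 -m jog '[[-1,0,0.013,-0.045,0.03],[-1,0,0.027,-0.092,0.06],[-1,0,0.04,-0.139,0.1],[-1,0,0.054,-0.186,0.14],[-1,0,0.068,-0.233,0.18],[-1,0,0.081,-0.28,0.22],[-1,0,0.095,-0.327,0.26],[-1,0,0.108,-0.374,0.3],[-1,0,0.122,-0.421,0.34],[-1,0,0.136,-0.468,0.38],[-1,0,0.149,-0.515,0.42],[-1,0,0.163,-0.562,0.453],[-1,0,0.177,-0.609,0.453],[-1,0,0.189,-0.6525,0.453],[-1,0,0.189,-0.6525,0.453],[-1,0,0.189,-0.6525,0.453],[-1,0,0.189,-0.6525,0.453]]' 40;  python3 - <<'E'
from h import *
im=env.get_image('wrist');cv2.imwrite('pics/w37.png',im[:,:,::-1])
st();go(.4754,.4188,-.013,-98.5)
E
```

```text
time_s: 43.35
position: [0.4736, 0.4187, 0.0902]
tool_rot: [[-0.001, 0.989, -0.148], [-0.001, -0.148, -0.989], [-1.0, -0.001, 0.001]]
ft_force: [-0.5, -0.1, -1.3]
grip_width: 0.0095
t 43.4 p [0.4738 0.4186 0.0906] w 0.0092 f [-0.  -0.1 -0.4] q [ 30.8  35.6  70.4  -0.   74.  129.3]
R y [ 0.989 -0.149 -0.001] z [-0.149 -0.989  0.001]
rows dx,dy,dz,yaw: [ 0.1036  0.0016 -0.0005] -0.001 | curjaw -98.6 dist 0.104 t 43.4
```

View pics/w37.png

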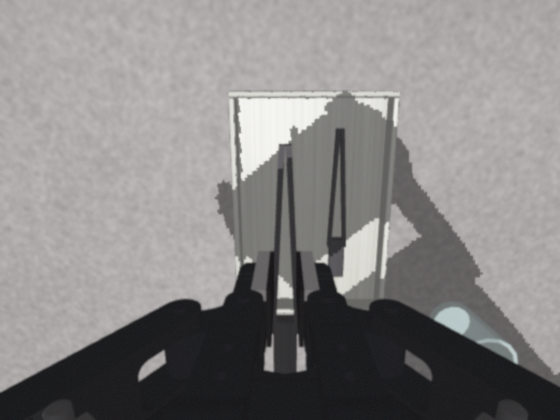

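```bash
python3 -m jog '[[-1,0.05,0.001,0,0],[-1,0.09,0.001,0,0],[-1,0.1,0.001,0,0],[-1,0.103,0.001,0,0],[-1,0.103,0.001,0,0],[-0.6,0.102,0.001,0,0],[-0.5,0.102,0.001,0,0],[-0.5,0.102,0.001,0,0],[-0.5,0.05,0.001,0,0],[-0.5,0,0.0,0,0],[-0.5,-0.05,-0.05,0,0],[-0.5,-0.07,-0.06,0,0],[-0.5,-0.07,-0.06,0,0]]' 30;  python3 - <<'E'
from h import *
im=env.get_image('wrist');cv2.imwrite('pics/w38.png',im[:,:,::-1])
st()
E
```

```text
time_s: 44.7
position: [0.4134, 0.4306, 0.1671]
tool_rot: [[0.008, 0.989, -0.145], [0.006, -0.145, -0.989], [-1.0, 0.007, -0.007]]
ft_force: [-0.2, 0.1, 0.3]
grip_width: 0.0215
t 44.75 p [0.414  0.4297 0.1641] w 0.0218 f [ 0.4 -0.4 -0.6] q [ 34.7  28.2  71.2   0.   80.3 133.1]
R y [ 0.989 -0.146  0.004] z [-0.146 -0.989 -0.004]
```

View pics/w38.png

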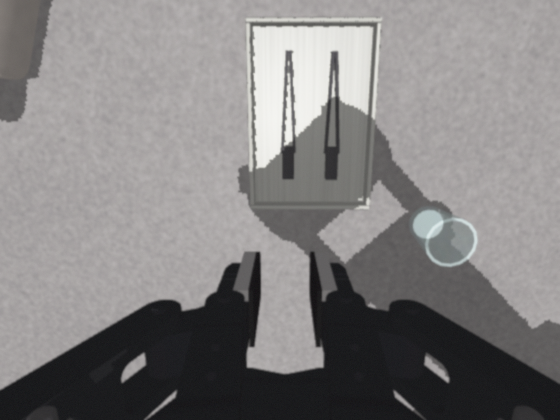

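Both forceps lie in the tray at (289,115) and (333,115). Next I'll re-check the bed before throwing the switch.

```bash
python3 - <<'E'
from h import *
im=env.get_image('top');crop('t39.png',im,270,100,170,120,4)
im=env.get_image('scene');crop('s39.png',im,190,220,180,140,4)
go(.577,-.285,.164,-83.2)
E
```

```text
rows dx,dy,dz,yaw: [-0.0031  0.2661  0.6818] -0.267 | curjaw -98.5 dist 0.732 t 44.85
```

View pics/t39.png

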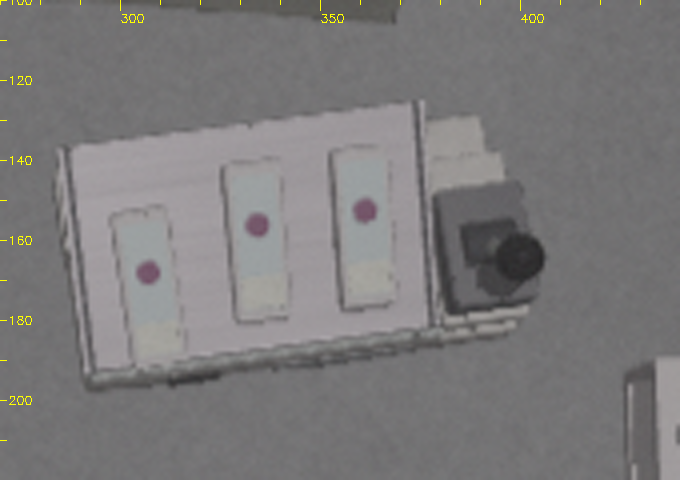

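View pics/s39.png

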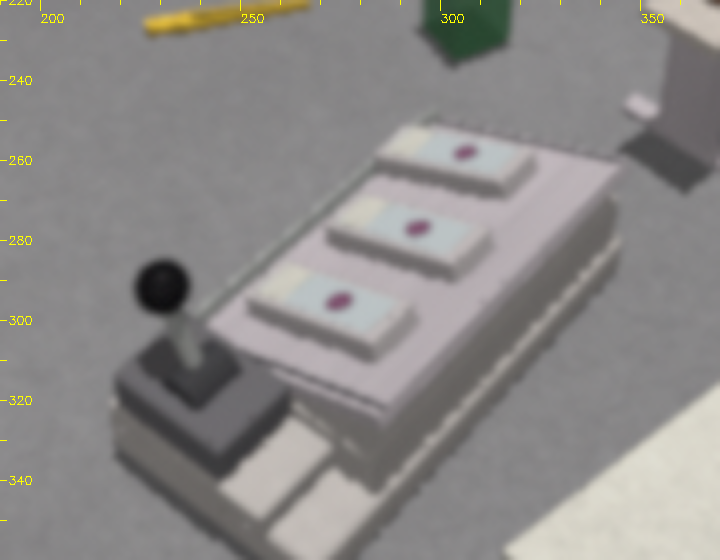

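Carrier A has shifted down the slope compared with the earlier picture, top view (308,162) → (307,168). That is the announced nudge. I'll take a closer look at whether it still lies flat and inside the lip.

```bash
python3 -c "
from h import *
go(.57,-.085,.16,-83.2)"
```

```text
rows dx,dy,dz,yaw: [0.0008 0.2297 0.485 ] -0.267 | curjaw -98.5 dist 0.537 t 44.85
```

```bash
python3 -m jog '[[-0.3,0,0.01,0.048,-0.03],[-0.3,0,0.03,0.093,-0.06],[-0.3,0,0.05,0.138,-0.09],[-0.3,0,0.07,0.183,-0.12],[-0.3,0,0.09,0.228,-0.15],[-0.2,0,0.11,0.273,-0.18],[-0.1,0,0.13,0.318,-0.21],[0,0,0.15,0.36,-0.24],[0.1,0,0.18,0.4,-0.267],[0.1,0,0.205,0.44,-0.267],[0.1,0,0.23,0.475,-0.267],[0.1,0,0.23,0.485,-0.267],[0.1,0,0.23,0.485,-0.267],[0.1,0,0.23,0.485,-0.267]]' 30;  python3 - <<'E'
from h import *
im=env.get_image('wrist');cv2.imwrite('pics/w40.png',im[:,:,::-1]);crop('w40c.png',im,200,60,190,150,4)
st()
E
```

```text
time_s: 46.25
position: [0.5696, -0.0841, 0.1603]
tool_rot: [[-0.002, 0.993, 0.118], [0.001, 0.118, -0.993], [-1.0, -0.002, -0.001]]
ft_force: [-0.5, 0.9, 0.3]
grip_width: 0.0472
t 46.3 p [ 0.5697 -0.0837  0.1607] w 0.0472 f [-0.   0.  -0.3] q [-20.1  26.6  74.7   0.   78.8  63. ]
R y [ 0.993  0.119 -0.001] z [ 0.119 -0.993 -0.001]
```

View pics/w40.png

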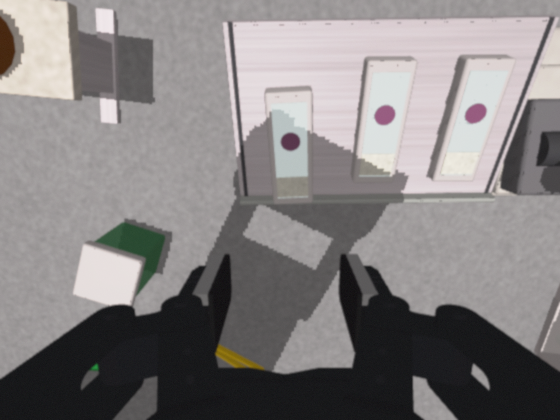

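View pics/w40c.png

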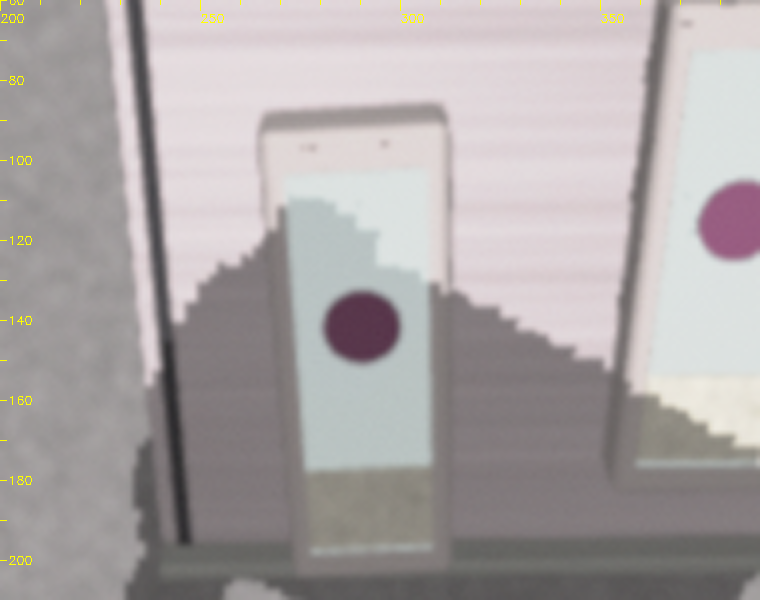

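```bash
cat >> h.py <<'E'
C6=np.radians(6.8);T20=np.radians(20)
BX=np.array([np.cos(C6)*np.cos(T20),np.sin(C6)*np.cos(T20),np.sin(T20)]);BY=np.array([-np.sin(C6),np.cos(C6),0]);BZ=np.cross(BX,BY);B0=np.array([.636,-.1447,.06])
def onbed(cam,u,v,h=0):
    o,d=ray(cam,u,v);t=((B0+BZ*h-o)@BZ)/(d@BZ);p=o+d*t-B0;return np.array([p@BX,p@BY])
E
python3 - <<'E'
from h import *
L=[onbed('wrist',*q,.014) for q in [(265.5,92.5),(311.5,90.5),(312.5,201.7),(274.2,203.7)]]
print(np.round(L,4),np.mean(L,0)); d=L[0]+L[1]-L[2]-L[3];print('yaw',np.degrees(np.arctan2(d[1],d[0])),np.linalg.norm(d)/2,np.linalg.norm(L[0]-L[1]),np.linalg.norm(L[2]-L[3]))
for q in [(247,196),(350,194.5)]: print('lip inner',onbed('wrist',*q,0),'h8',onbed('wrist',*q,.008))
for q in [(247,204),(350,202)]: print('lip outer h8',onbed('wrist',*q,.008))
im=env.get_image('wrist');crop('w41.png',im,330,30,200,170,4)
E
```

```text
[[ 0.0272  0.0808]
 [ 0.0286  0.0507]
 [-0.0597  0.0459]
 [-0.0616  0.0765]] [-0.01637827  0.06347572]
yaw 2.939352029875651 0.08866503345956377 0.03015583312620866 0.030726512347916554
lip inner [-0.0635585   0.09970747] h8 [-0.0582469   0.09868752]
lip inner [-0.06193129  0.01353019] h8 [-0.05667243  0.01530347]
lip outer h8 [-0.06615613  0.09917005]
lip outer h8 [-0.06403342  0.0145004 ]
```

View pics/w41.png

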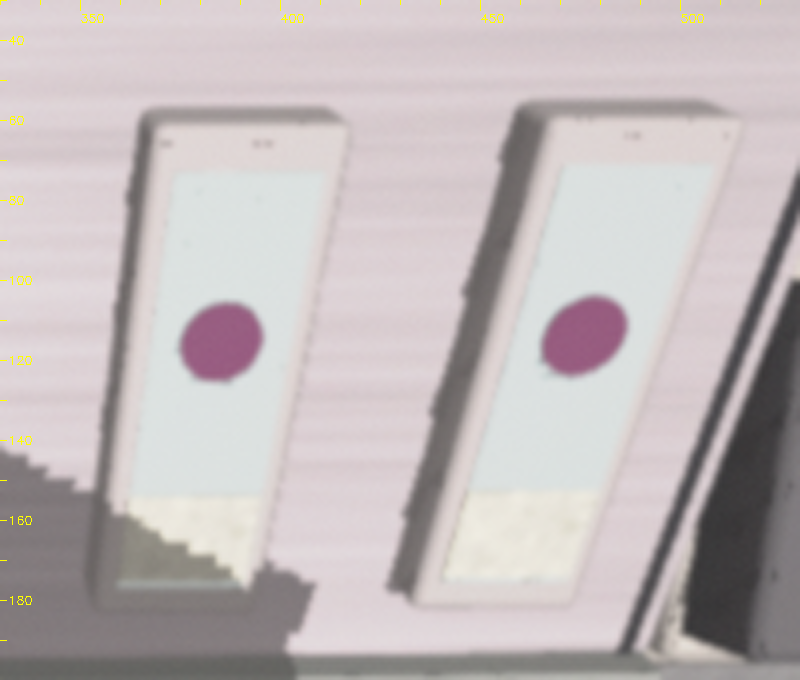

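A's low end sits at bed-x ≈ -0.061, right at the lip, with 3° of yaw. It is probably flat but it's marginal. There's plenty of time, so I'll re-seat it further uphill.

```bash
python3 - <<'E'
from h import *
p=B0+BX*-.0164+BY*.0635;print(p)
go(p[0],p[1],p[2]-.0155,-80.3)
E
```

```text
[ 0.6131788  -0.08347141  0.05439087]
rows dx,dy,dz,yaw: [0.122  0.0431 0.0052] -0.049 | curjaw -83.1 dist 0.13 t 46.35
```

```bash
python3 -m jog '[[0.05,0,0.043,0.005,-0.049],[0.05,0.05,0.043,0.005,-0.049],[0.05,0.09,0.043,0.005,-0.049],[0.05,0.11,0.043,0.005,-0.049],[0.05,0.118,0.043,0.005,-0.049],[0.05,0.121,0.043,0.005,-0.049],[0.05,0.121,0.043,0.005,-0.049]]' 30;  python3 - <<'E'
from h import *
im=env.get_image('wrist');cv2.imwrite('pics/w42.png',im[:,:,::-1])
st()
E
```

```text
time_s: 47.05
position: [0.614, -0.0844, 0.0412]
tool_rot: [[0.002, 0.986, 0.168], [-0.001, 0.168, -0.986], [-1.0, 0.001, 0.001]]
ft_force: [0.0, 1.2, 0.2]
grip_width: 0.0447
t 47.1 p [ 0.6142 -0.0846  0.0415] w 0.0446 f [-0.7  0.6 -0.3] q [-18.8  37.6  75.9   0.   66.4  61.6]
R y [0.986 0.167 0.002] z [ 0.167 -0.986  0.001]
```

View pics/w42.png

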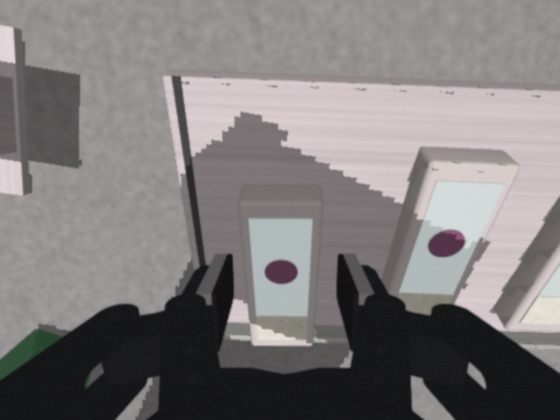

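```bash
python3 -m jog '[[-0.5,0,0,0,0],[-0.5,0,0,0,0],[-0.5,0,0,0,0],[-0.5,0,0,0,0],[-0.5,0,0,0,0],[-0.5,-0.01,0,0,0],[-0.5,-0.02,0,0,0],[-0.5,-0.025,0.01,0,0.025],[-0.5,-0.025,0.018,0.001,0.05],[-0.5,-0.025,0.018,0.001,0.05],[-0.5,-0.025,0.018,0.001,0.05]]' 25;  python3 - <<'E'
from h import *
im=env.get_image('wrist');cv2.imwrite('pics/w43.png',im[:,:,::-1])
im=env.get_image('scene');crop('s43.png',im,230,200,130,100,6)
st()
E
```

```text
time_s: 48.2
position: [0.6312, -0.0826, 0.0648]
tool_rot: [[-0.001, 0.993, 0.118], [0.0, 0.118, -0.993], [-1.0, -0.001, -0.0]]
ft_force: [0.8, -0.0, -0.0]
grip_width: 0.0305
t 48.3 p [ 0.631  -0.0827  0.0648] w 0.031 f [ 0.7  0.1 -0.3] q [-18.1  37.5  71.4  -0.   71.2  65.1]
R y [ 0.993  0.118 -0.001] z [ 0.118 -0.993 -0.   ]
```

View pics/w43.png

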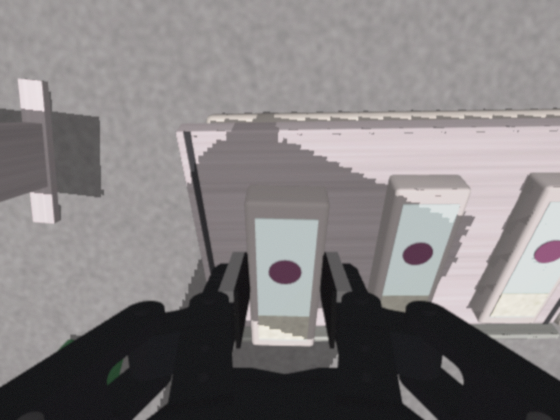

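View pics/s43.png

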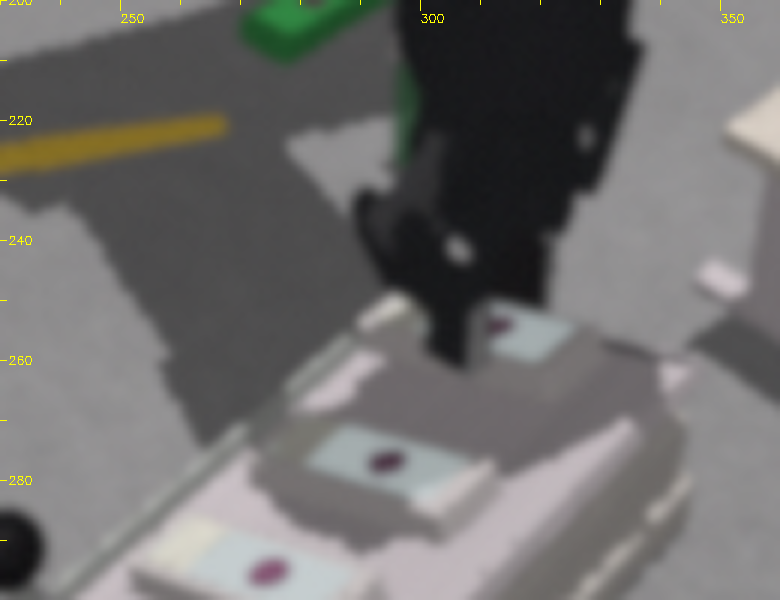

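```bash
python3 -m jog '[[-0.5,0.008,0,0,0],[-0.5,0.014,0,0,0],[-0.5,0.017,0,0,0],[-0.5,0.019,0,0,0],[-0.5,0.019,0,0,0],[-0.2,0.019,0,0,0],[-0.1,0.019,0,0,0],[0,0.019,0,0,0],[0,0.019,0,0,0],[0,0.019,0,0,0],[0,-0.03,0,0,0],[0,-0.08,-0.03,0,0],[0,-0.115,-0.06,0,0],[0,-0.115,-0.06,0,0],[0,-0.115,-0.06,0,0]]' 20;  python3 - <<'E'
from h import *
im=env.get_image('wrist');cv2.imwrite('pics/w44.png',im[:,:,::-1])
im=env.get_image('scene');crop('s44.png',im,190,220,180,140,4)
st();go(.577,-.285,.164,-83.2)
E
```

```text
time_s: 49.8
position: [0.5718, -0.0899, 0.1813]
tool_rot: [[0.002, 0.993, 0.117], [-0.001, 0.117, -0.993], [-1.0, 0.002, 0.001]]
ft_force: [0.3, -0.0, -0.6]
grip_width: 0.0429
t 49.9 p [ 0.5718 -0.0896  0.1789] w 0.0429 f [ 0.1  1.2 -0. ] q [-20.6  26.   72.5   0.   81.6  62.6]
R y [ 0.993  0.118 -0.002] z [ 0.118 -0.993 -0.001]
rows dx,dy,dz,yaw: [ 0.0148 -0.0178  0.1947] -0.001 | curjaw -83.3 dist 0.196 t 49.9
```

View pics/w44.png

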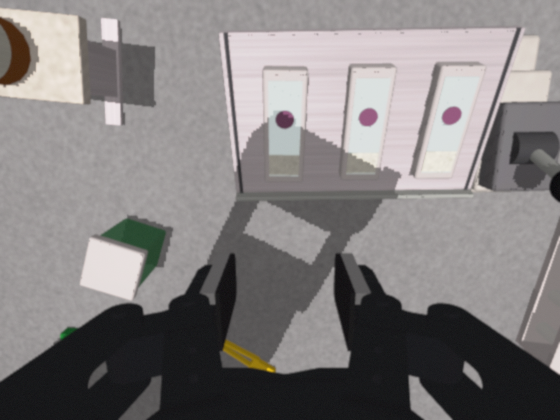

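View pics/s44.png

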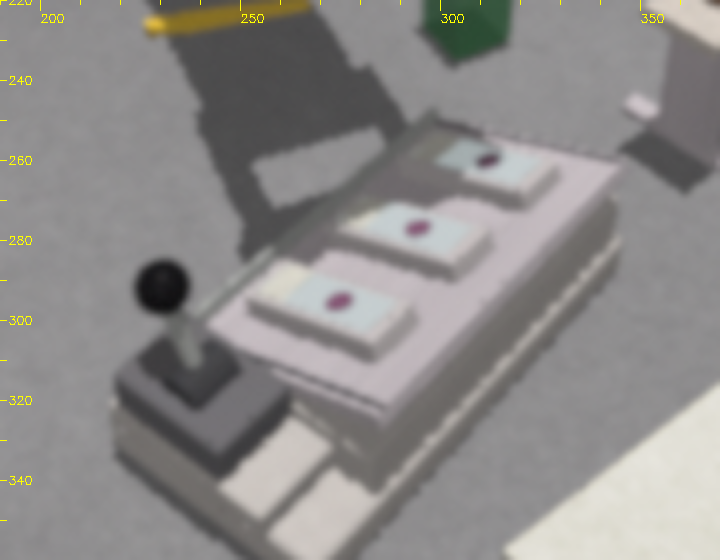

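All three carriers are seated in line. Now the switch: move behind the ball with the gripper shut.

```bash
python3 -m jog '[[-1,0.005,-0.02,0.045,0],[-1,0.01,-0.02,0.09,0],[-1,0.015,-0.02,0.135,0],[-1,0.015,-0.018,0.17,0],[-1,0.015,-0.018,0.195,0],[-1,0.015,-0.018,0.195,0],[-1,0.015,-0.018,0.195,0]]' 30;  python3 - <<'E'
from h import *
im=env.get_image('wrist');cv2.imwrite('pics/w45.png',im[:,:,::-1])
st()
E
```

```text
time_s: 50.6
position: [0.5768, -0.2852, 0.1631]
tool_rot: [[-0.002, 0.993, 0.117], [0.002, 0.117, -0.993], [-1.0, -0.002, -0.002]]
ft_force: [0.3, 0.7, 1.1]
grip_width: 0.0001
t 50.65 p [ 0.5769 -0.2846  0.1637] w 0.0005 f [ 1.2 -0.2 -0.6] q [-36.8  33.2  62.3   0.   84.7  46.4]
R y [ 0.993  0.118 -0.002] z [ 0.118 -0.993 -0.002]
```

View pics/w45.png

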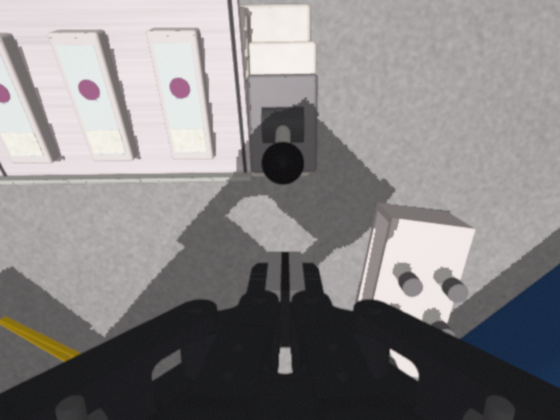

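```bash
python3 - <<'E'
from h import *
p=atz('wrist',283,163,.1135);o=env.observe();R=np.array(o['tool_rot']);print(p,R.T@(p-o['position']))
E
```

```text
[ 0.6136897  -0.27936152  0.1135    ] [ 0.05018682  0.03719529 -0.0007254 ]
```

```bash
python3 -m jog '[[-1,0.04,0,-0.001,0],[-1,0.08,0,-0.001,0],[-1,0.087,0,-0.001,0],[-1,0.087,0,-0.001,0],[-1,0.087,0.012,-0.001,0],[-1,0.087,0.02,-0.001,0],[-1,0.087,0.03,-0.001,0],[-1,0.087,0.04,-0.001,0],[-1,0.087,0.045,-0.001,0],[-1,0.087,0.05,-0.001,0],[-1,0.087,0.055,-0.001,0],[-1,0.087,0.06,-0.001,0],[-1,0.087,0.06,-0.001,0]]' 30;  python3 - <<'E'
from h import *
im=env.get_image('wrist');cv2.imwrite('pics/w46.png',im[:,:,::-1])
im=env.get_image('scene');crop('s46.png',im,190,220,180,140,4)
st()
E
```

```text
time_s: 51.95
position: [0.6367, -0.2774, 0.0777]
tool_rot: [[-0.0, 0.993, 0.118], [0.0, 0.118, -0.993], [-1.0, -0.0, -0.0]]
ft_force: [-0.4, -0.1, -0.3]
grip_width: -0.0
t 52.05 p [ 0.6366 -0.2775  0.0781] w -0.0001 f [-0.9 -0.1 -0.6] q [-33.3  42.2  59.2   0.   78.6  49.9]
R y [0.993 0.118 0.001] z [ 0.118 -0.993  0.   ]
```

View pics/w46.png

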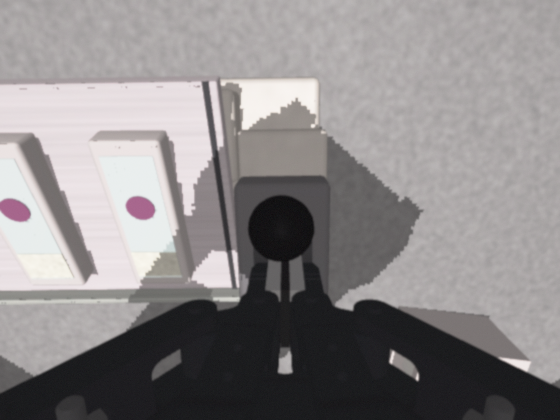

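View pics/s46.png

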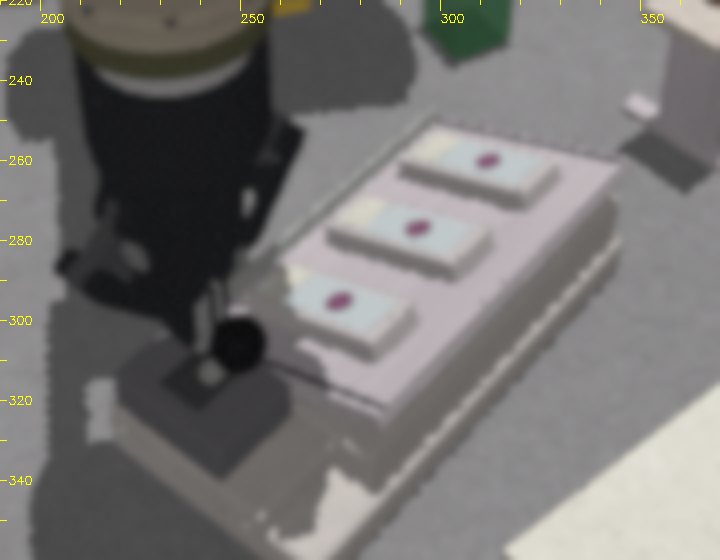

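```bash
python3 -c "
from h import *
print(atz('wrist',281.5,228,.1175))
"; python3 -m jog '[[-1,0,0.003,0,0],[-1,0,0.006,0,0],[-1,0,0.006,0,0],[-1,0,0.006,0,0]]' 30;  python3 - <<'E'
from h import *
im=env.get_image('wrist');cv2.imwrite('pics/w47.png',im[:,:,::-1])
im=env.get_image('scene');crop('s47.png',im,190,240,130,100,6)
st()
E
```

```text
[ 0.66182729 -0.27355298  0.1175    ]
time_s: 52.45
position: [0.6373, -0.2774, 0.0781]
tool_rot: [[-0.012, 0.993, 0.116], [0.001, 0.116, -0.993], [-1.0, -0.012, -0.003]]
ft_force: [-25.5, -0.3, 9.2]
grip_width: 0.0001
t 52.55 p [ 0.6373 -0.2774  0.0781] w -0.0002 f [-24.7  -1.9   8.2] q [-33.1  42.6  58.3  -0.3  79.7  50.3]
R y [ 0.993  0.116 -0.012] z [ 0.116 -0.993 -0.003]
```

View pics/w47.png

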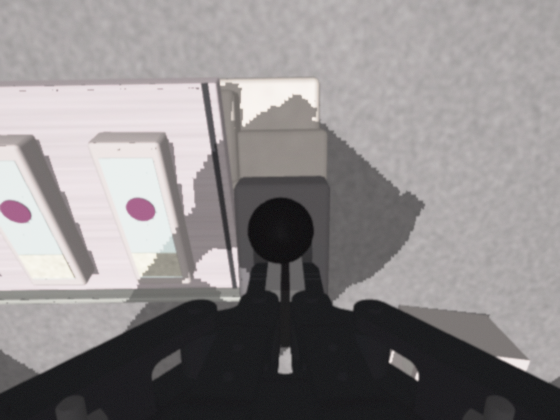

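View pics/s47.png

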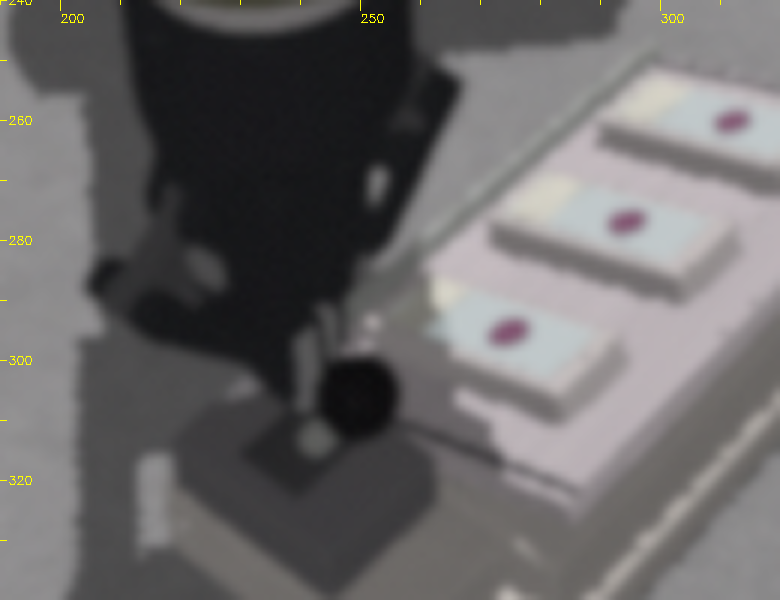

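The push hit a stop: 25 N with only 0.7 mm further motion. Backing off and checking everything.

```bash
python3 -m jog '[[-1,0,-0.01,0,0],[-1,0,-0.03,0,0],[-1,-0.05,-0.06,0,0],[-1,-0.1,-0.1,0,0],[-1,-0.12,-0.15,0.04,0],[-1,-0.12,-0.19,0.06,0],[-1,-0.12,-0.22,0.08,0],[-1,-0.12,-0.22,0.08,0],[-1,-0.12,-0.22,0.08,0]]' 30;  python3 - <<'E'
from h import *
im=env.get_image('top');cv2.imwrite('pics/t48.png',im[:,:,::-1]);crop('t48c.png',im,270,100,170,120,4)
im=env.get_image('scene');cv2.imwrite('pics/s48.png',im[:,:,::-1]);crop('s48c.png',im,190,220,180,140,4)
st()
E
```

```text
time_s: 53.45
position: [0.4322, -0.3832, 0.1986]
tool_rot: [[0.001, 0.993, 0.115], [-0.001, 0.115, -0.993], [-1.0, 0.001, 0.001]]
ft_force: [1.3, 0.9, 1.0]
grip_width: 0.0001
t 53.55 p [ 0.4339 -0.3815  0.198 ] w -0.0 f [0.1 0.1 0.3] q [-53.1  25.   70.9   0.   84.1  30.2]
R y [0.993 0.118 0.001] z [ 0.118 -0.993 -0.   ]
```

View pics/t48.png

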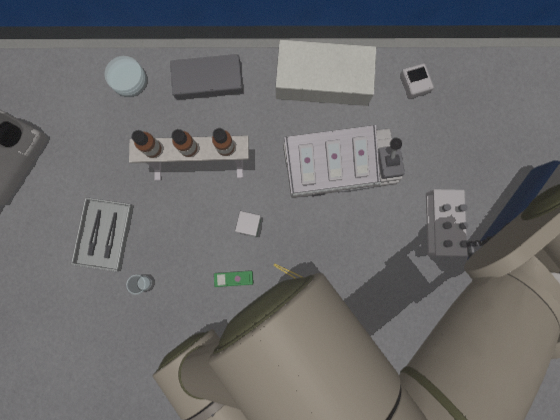

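View pics/t48c.png

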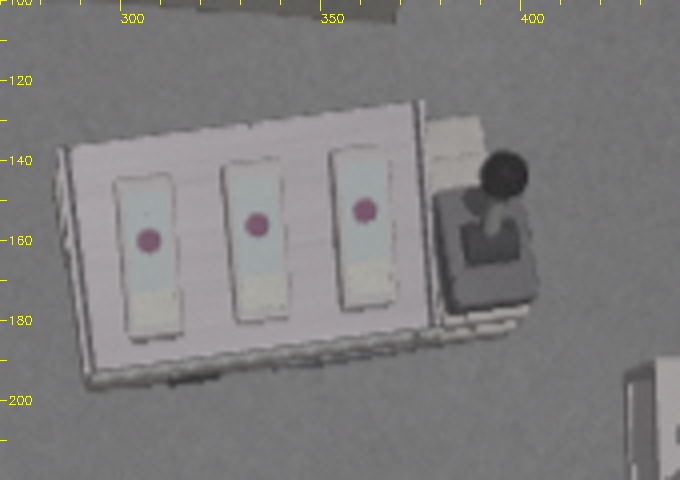

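View pics/s48c.png

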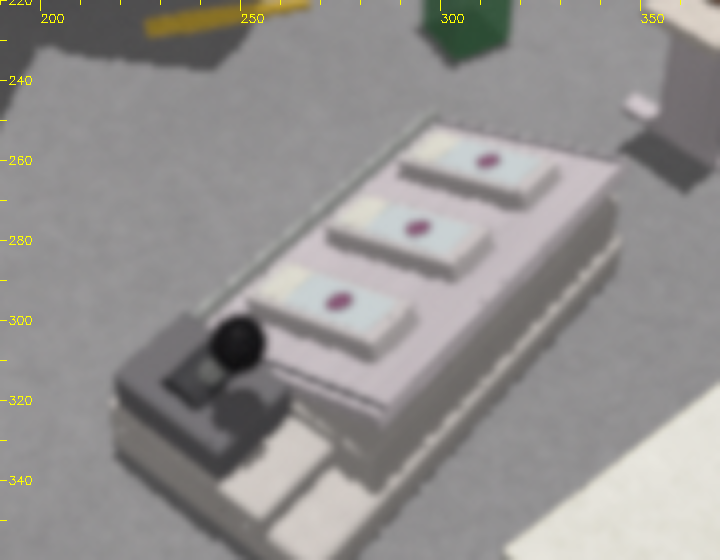

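View pics/s48.png

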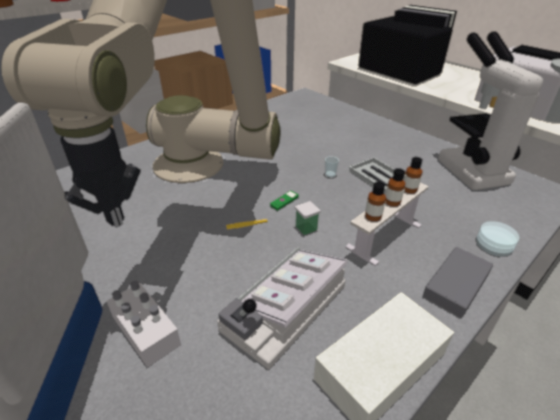

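```bash
python3 - <<'E'
from h import *
a,_=tri(('top',400,164.2),('scene',230.5,291.7));b,_=tri(('top',396,143.6),('scene',249.5,305.5));print(a,b,b-a,np.linalg.norm((b-a)[:2]),'angle from off',np.degrees(2*np.arcsin(np.linalg.norm(b-a)/2/.055)))
im=cv2.imread('pics/t48.png')[:,:,::-1];crop('t48l.png',im,120,115,135,70,5)
E
```

```text
[ 0.61258858 -0.28014127  0.11517576] [ 0.65896084 -0.27387581  0.11327033] [ 0.04637227  0.00626546 -0.00190543] 0.046793623448374115 angle from off 50.396177419342514
```

View pics/t48l.png

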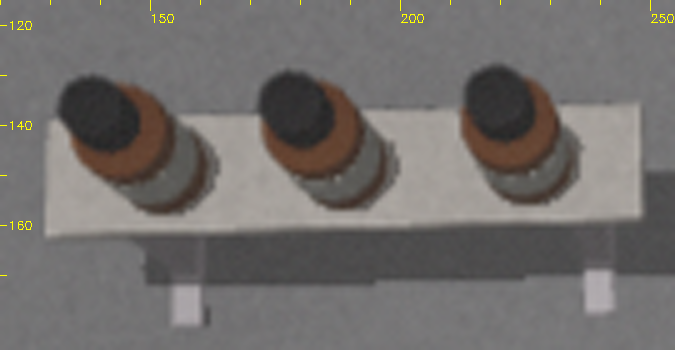

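```bash
python3 - <<'E'
from h import *
for q in [(139.6,137.6),(179.2,136.6),(220,135.6)]:
    p=atz('top',*q,.2);print(p,'depth off',p[0]-(.6483-.026*(p[1]-.1764)))
E
```

```text
[0.64540444 0.25142451 0.2       ] depth off -0.0009449255988922545
[0.64725913 0.17410603 0.2       ] depth off -0.0011005102903047792
[0.64910926 0.0944262  0.2       ] depth off -0.0013220582713222573
```

Everything checks out: bottles are within about 1 mm of centre and the switch is at its stop. Handing in.

```bash
python3 - <<'E'
from rig import env
print(env.observe()['time_s']); print(env.close_job())
E
```

```text
53.55
the job is handed in; nothing more can be done
None
```

The staining session is finished and I handed the job in at about 54 s of the 210 s allowed. The hand-in gives no verdict.

**What I did**
- **Carriers:** all three lie side by side on the bed, slide side up. The leftmost one was later found about 15 mm further down, against the lip, most likely the announced knock. I moved it back uphill before touching the switch.
- **Switch:** with all three carriers in place I pushed it on until it stopped, at about 25 N.
- **Bottles and forceps:** the three bottles stand on the ledge, and both dark forceps lie in the tray.
- **Left alone:** I did not touch the yellow and green look-alikes, the beaker or the jar.

**Last checks**
- **Carriers:** the final pictures show them flat, lined up up and down the slope, and inside the edges.
- **Bottles:** they are within about 1 mm of the board's centre line.
- **Switch:** I measured 0.88 rad of travel. That reaches 1.0 rad only if it started at about 0.12, which its height before and after supports. I had no direct reading of the angle.
- **Robot:** it was clear of everything at hand-in.

**What disagreed**
- **Fingertips:** they sit about 22–27 mm behind the reported TCP, not 14 mm ahead of it. The first grasp closed above the carrier because of this, and I corrected for it afterwards.
- **Cameras:** the wrist and top cameras differed by about 2–3 mm in x. I used the wrist camera for the grasps and placings.

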